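Swap the flex pipe into the sprung test cradle

ROBOT

A 7-joint arm with a two-finger parallel gripper is mounted at the origin on the work surface. World frame = base frame: x ahead of the robot, y to its left, z up, the work surface at z = 0. Lengths are in m, angles in rad, forces in N, time in s.
With the tool pointing down it reaches from about 0.35 to 0.9 m from the base axis. Payload 8.1 kg.
Tool frame: the origin (TCP) lies at the very end of the fingers, on their centre line; the grasp point (between the pads) lies 19 mm behind it; z points along the fingers, y is the line along which they close (so a half turn about z gives the same grasp; the last joint's range is limited). The gripper opens to 85 mm and grips with 20 to 120 N. Pads are 22 mm wide; open, the fingers measure 114 mm over their backs; the gripper's body (76 mm by 85 mm) begins 54 mm behind the grasp point. The pads swing forward as they close: fully open they stand 13 mm farther back than shut.
Start: joints at [1.12, 0.434, 0.025, 1.573, -0.012, 1.134, -0.075], TCP at [0.213, -0.588, 0.231] pointing down, gripper open.
Joint ranges: [-2.62, 2.62], [-0.44, 2.09], [-1.27, 1.32], [0.08, 2.57], [-1.32, 4.46], [0.12, 2], [-2.74, 2.74]. Speed limits (rad/s): [2.22, 2.22, 3.01, 3.01, 3.14, 3.14, 3.14].

INTERFACE

Orientations are given as [roll, pitch, yaw] about the fixed x, y, z axes, in that order (R = Rz(yaw) Ry(pitch) Rx(roll)).
In Python, from bench import monitor, vision, hand_in gives the robot as it stands. The module is installed in compiled form; this text tells all that it offers.
- The arm moves only by the tool send_rows, never from a script. Its argument "targets" is a list of rows, each an object with "xyz": the shift along the tool's x, y, z in units of 25 mm (1.0 is 25 mm), a list of three; "rot": the turn, a rotation vector about the tool's x, y, z in rad, a list of three; "gripper": the opening, from 0 (shut) to 1 (fully open). A call has 1 to 5 rows; each row is the pose to reach, as a shift and turn from the pose commanded when the call began, along the tool's axes at that moment; what a row does not reach only later rows make up. A row lasts 1/12 s, in which the tool goes at most 41.7 mm and 7.16 degrees, less where a joint would pass 70% of its speed; a pose out of reach is approached as far as the arm can. A call with a gripper value outside its range is refused whole. The fingers move at their own pace and stop on an object; "newtons" is the grip in N (left out, the last holds). Time passes only in rows, so rows that repeat a pose let the fingers close. It gives the time, the measured TCP pose, the force, the opening and the grip force at its end, in the units of the state.
- monitor.observe(): the state, without advancing time (a new reading comes with each control period).
- vision.capture(name): name is "side" or "top"; returns a dict with "color" (420x560x3 uint8, red, green, blue), "K" (3x3 intrinsics, pixels), "distortion" ([k1, k2, p1, p2, k3] as OpenCV has them; the pictures are not rectified), "camera_from_world" (4x4, takes a point from world to camera coordinates). Camera axes: x right, y down, z forward; pixel columns grow to the right and rows downward; lengths in m; the calibration is good to about 2 mm. A picture is of the moment at which its call begins. There is no depth.
- hand_in(): hands the job in; it is judged then, once.
Trained networks look in a picture, given as the dict that the camera call returned (one of the last four; its "shot" number tells which), for a name from the list of things; names that differ only in an ending like _2 or _b are one class to them, and where a whole thing is asked for, a point or a joint stands for the part that bears it (a point fixed in the world has none). Each returns a list of dicts, best first, with "conf" (0 to 1); they miss things now and then, are a little off and sometimes report something else, mostly with a low value. They report only what shows in the picture. A call takes as long as a camera call. They do not tell look-alikes from the thing itself.
- vision.boxes_of(picture, label): "extent" ([left, top, right, bottom] in pixels, round what is visible of it).
The state is a dict: "clock": time; "qpos": joint angles; "joint_velocities": joint speeds; "effort": joint torques, N m; "position": TCP position; "tcp_rot": TCP orientation; "force": force on the tool from outside, world axes, zero at the start; "ft_torque": the same for the moment, N m; "width": opening from 0.0 (shut) to 1.0 (fully open); "grasp_force": force on a finger pad.
Only numpy, scipy, OpenCV 4.12 (cv2) and the standard library are available. Lean on these libraries where they do the work, as an engineer would, in place of code of your own. Each camera call takes 0.05 s, during which the arm holds its last target. There are 200 camera calls.

TASK

A rusty flanged stub has been left lying in the sloping trough of the blue test cradle: take it out and put it in the yellow tray. Then load the flex pipe from the green rest into the trough, fully down in the trough and clamped between the lower lip and the orange sprung pad; do not drive the pad to the end of its travel, and do not disturb the spare pipe, spray can, band ring and gasket standing around.

Things in the scene. Friction and masses are not known exactly. Their poses are not given: they have to be found in the camera images.
- stand: Blue stand of the test cradle, base 310 x 130 mm, the long side along x (towards -x: the trough's low end). Origin: on the table, 25 mm from the base's middle. The orange pad's top is about 200 mm above the table, behind it a grey housing
- bed: The cradle's sloping bed. x runs up the slope along the trough, 35 degrees above level, rising away from the robot; z square to the slope, up. Origin: on the bottom line of the steel V trough (90 degrees, open upward), which runs from x = 12 to 80 mm; edges 21 mm above that, 45 mm apart. In it a 52 mm tube has its axis at z = 37 mm, a 48 mm one at 34 mm.
- seat (a point): Middle of the loaded pipe at the nominal setting (bed x = 65, z = 37 mm). Aluminium lower lip: inner face 65 mm down the slope, upper edge at bed z = 25 mm, 90 mm wide. Pad face at rest: 53 mm up the slope, square to it, 60 mm wide, from bed z = 0 to 88 mm. Lip and pad sit on one carriage that is set up to 8 mm lower or higher along the slope than this; the setting is not reported: feel or see it
- pad (a joint): How far the sprung pad is pushed up the slope, m: 0 at rest, 0.027 at its end, 0.012 with the pipe clamped. Lip to pad is 118 mm at rest, the pipe is 130 mm: push the pad back over 12 mm, then bring the pipe down behind the lip. Spring: 4 N at first touch, then 0.4 N per mm. The rubber face grips: a pipe left above the trough will not drop, press it down
- stub: The rusty red-brown flanged stub, 90 mm long: a tube 48 mm across with an oval bolted flange 84 x 56 mm, 8 mm thick, on the +x end (the upper end at the start). Origin: on the tube's axis at mid-length; x along the axis, y along the flange's long side. It starts lying in the trough
- pipe: The flex pipe to load: corrugated steel, 52 mm across, 130 mm long, both ends alike. Origin: on its axis at mid-length; x along the axis. It starts lying level on the green rest, axis 49 mm above the table
- rest: Green low rest for the pipe, base 160 x 85 x 10 mm, two V saddles 14 mm wide at x = +-45 mm, reaching up to 35 mm, x along the pipe. Origin: centre of its underside
- tray: Yellow open tray 190 x 180 mm (x, y), 45 mm high, walls and floor 5 mm. Origin: centre of its underside
- spare: bystander: a second flex pipe of the same kind (52 mm across, 130 mm tall) standing upright on the table; not the one to load. Origin: centre of its underside
- spray: bystander: red spray can, 60 mm across, 170 mm tall, standing; origin: centre of its underside
- clamp: bystander: steel band ring 72 mm across, 22 mm tall, lying flat; origin: centre of its underside
- gaskets: bystander: dark ring-shaped gasket 80 mm across, 18 mm tall, lying flat; origin: centre of its underside
There are look-alikes about, which are no part of the job. Of the things that look like the stub, the middle-sized one is meant.

How it is judged:
By the outcome, as a careful person would: the job done as asked, in the order asked, and still so for the second after the job is handed in, with the robot touching nothing.
It also fails if it takes over 72 s, if anything falls off the work surface, if the arm or the gripper's body presses on something with over 40 N, if the wrist force passes 120 N, or if a joint passes its speed limit or range.

## Working session

There is one attempt and no reset: what is moved stays moved. The work goes in short steps, Python scripts to look and compute and a tool call to move; the robot and the scene stay as the last step left them, time stands still between calls to the robot, and variables do not carry over. Pictures are saved under pics/ and viewed, at most 10 in all, crops included, and the job is handed in when it is done.

Besides the shell and the picture viewer there is one more tool, called after ">>>" by a JSON object that holds its "op" and its "data". send_rows: Moves the arm, as the interface text tells. Its arguments: {"type":"object","properties":{"targets":{"type":"array","items":{"type":"object","properties":{"xyz":{"type":"array","items":{"type":"number"}},"rot":{"type":"array","items":{"type":"number"}},"gripper":{"type":"number"}}}},"newtons":{"type":"number"}},"required":["targets"]}

```bash
mkdir -p pics; cat > h.py <<'E'
import numpy as np, cv2
from bench import monitor, vision, hand_in
names="stand bed pad stub pipe rest tray spare spray clamp gaskets".split()
def proj(p,P):
    T=p["camera_from_world"];r=cv2.Rodrigues(T[:3,:3])[0]
    return cv2.projectPoints(np.atleast_2d(np.float64(P)),r,T[:3,3],np.array(p["K"]),np.array(p["distortion"]))[0][:,0]
def plane(p,uv,z):
    T=np.array(p["camera_from_world"]);x=cv2.undistortPoints(np.float64([[uv]]),np.array(p["K"]),np.array(p["distortion"]))[0,0]
    d=T[:3,:3].T@[x[0],x[1],1];c=-T[:3,:3].T@T[:3,3];return c+d*(z-c[2])/d[2]
def tri(ps,uvs):
    A=[];
    Ms=[]
    for p,uv in zip(ps,uvs):
        x=cv2.undistortPoints(np.float64([[uv]]),np.array(p["K"]),np.array(p["distortion"]))[0,0]
        T=np.array(p["camera_from_world"])[:3];A+= [x[0]*T[2]-T[0],x[1]*T[2]-T[1]]
    v=np.linalg.svd(np.array(A))[2][-1];return v[:3]/v[3]
def save(n,f): 
    p=vision.capture(n);cv2.imwrite("pics/"+f,cv2.cvtColor(p["color"],cv2.COLOR_RGB2BGR));np.savez("pics/"+f+".npz",**{k:p[k] for k in p});return p
E
python3 - <<'E'
from h import *
np.set_printoptions(precision=3,suppress=True)
for n in ("top","side"):
    p=save(n,n+"0.png")
    T=np.array(p["camera_from_world"]);print(n,-T[:3,:3].T@T[:3,3])
    for l in names:
        print(l,[(np.round(b["extent"]).astype(int).tolist(),round(b["conf"],2)) for b in vision.boxes_of(p,l)])
print(monitor.observe())
E
```

```text
top [0.201 0.027 1.624]
stand [([231, 157, 291, 255], 0.97)]
bed [([238, 157, 283, 236], 0.87), ([365, 192, 428, 258], 0.2)]
pad [([246, 168, 270, 207], 0.86)]
stub [([247, 198, 277, 234], 0.93), ([352, 286, 400, 322], 0.83), ([313, 211, 333, 234], 0.49)]
pipe [([157, 226, 187, 273], 0.8)]
rest [([154, 224, 192, 282], 0.84)]
tray [([366, 196, 427, 259], 0.82), ([237, 160, 281, 238], 0.16)]
spare [([339, 129, 360, 160], 0.65)]
spray [([199, 128, 223, 164], 0.8), ([338, 127, 360, 160], 0.33)]
clamp [([147, 165, 171, 191], 0.65)]
gaskets [([389, 157, 412, 182], 0.82)]
side [0.05  0.69  1.072]
stand [([186, 175, 304, 267], 0.93), ([296, 119, 321, 142], 0.64)]
bed [([206, 170, 290, 248], 0.7)]
pad [([224, 173, 270, 213], 0.72)]
stub [([384, 172, 439, 219], 0.73), ([248, 195, 292, 235], 0.69), ([291, 189, 318, 209], 0.55)]
pipe [([200, 292, 252, 354], 0.73)]
rest []
tray [([313, 125, 393, 188], 0.97)]
spare [([251, 116, 269, 157], 0.56)]
spray [([147, 192, 180, 244], 0.59)]
clamp [([122, 276, 153, 309], 0.87), ([207, 170, 292, 248], 0.69), ([254, 115, 272, 158], 0.61)]
gaskets [([294, 118, 321, 140], 0.84), ([206, 169, 290, 249], 0.39)]
{'clock': 1.2, 'qpos': array([ 1.12 ,  0.435,  0.025,  1.573, -0.012,  1.134, -0.075]), 'joint_velocities': array([-0.001,  0.001, -0.   , -0.001, -0.001, -0.   , -0.   ]), 'effort': array([  0.001, -67.028,   1.024, -31.657,   0.015,   0.002,   0.   ]), 'position': array([ 0.213, -0.588,  0.231]), 'tcp_rot': array([-3.142, -0.   ,  0.348]), 'force': array([ 0.56 , -0.278,  0.604]), 'ft_torque': array([0.033, 0.   , 0.028]), 'grasp_force': 0.0, 'width': 0.9984838810514861}
```

```bash
python3 - <<'E'
import cv2,numpy as np
a=cv2.imread("pics/top0.png")[120:330,140:440];b=cv2.imread("pics/side0.png")[110:360,120:445]
cv2.imwrite("pics/v1.png",cv2.resize(a,None,fx=2.66,fy=2.66,interpolation=cv2.INTER_CUBIC))
cv2.imwrite("pics/v2.png",cv2.resize(b,None,fx=2.4,fy=2.4,interpolation=cv2.INTER_CUBIC))
E
```

```text
(no output)
```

View pics/v1.png

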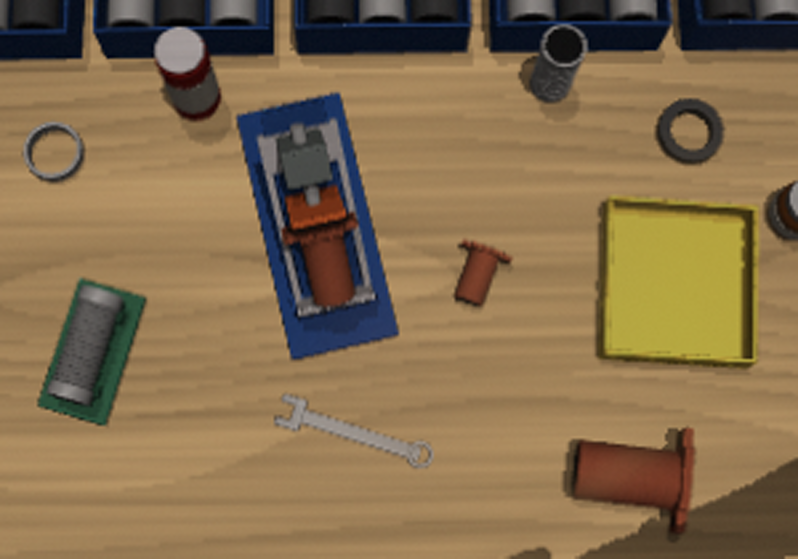

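View pics/v2.png

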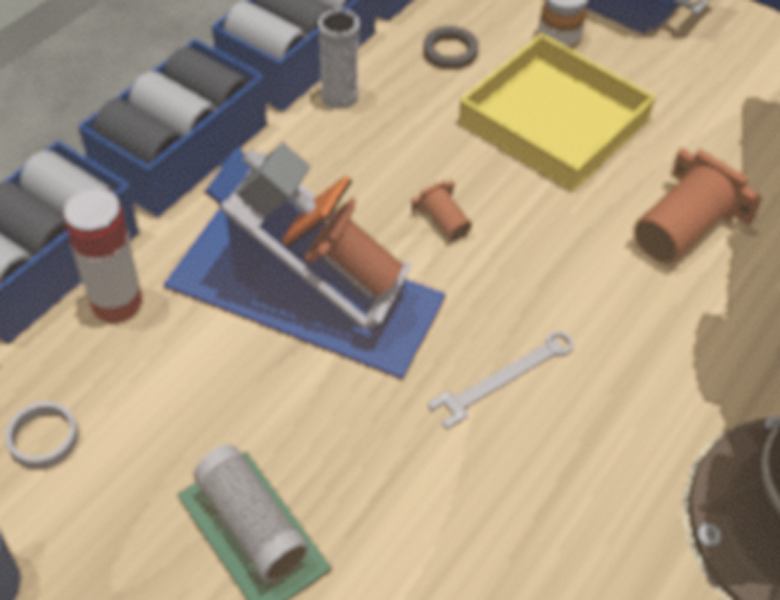

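The stub look-alikes, in top-view pixels, are the small one at (322,222), the large one at (376,304) and the one in the trough at (262,216). The one in the trough is mid-sized and lies where the task says, so it is the one meant. I'll confirm it in an enlarged crop.

```bash
python3 - <<'E'
import cv2,numpy as np
a=cv2.imread("pics/top0.png")[150:260,226:296];b=cv2.imread("pics/side0.png")[165:270,180:310]
a=cv2.resize(a,None,fx=5,fy=5,interpolation=cv2.INTER_CUBIC);b=cv2.resize(b,None,fx=3.4,fy=3.4,interpolation=cv2.INTER_CUBIC)
c=np.zeros((560,800,3),np.uint8);c[:550,:350]=a;c[:b.shape[0],355:355+b.shape[1]]=b;cv2.imwrite("pics/v3.png",c);print(b.shape)
E
```

```text
(357, 442, 3)
```

View pics/v3.png

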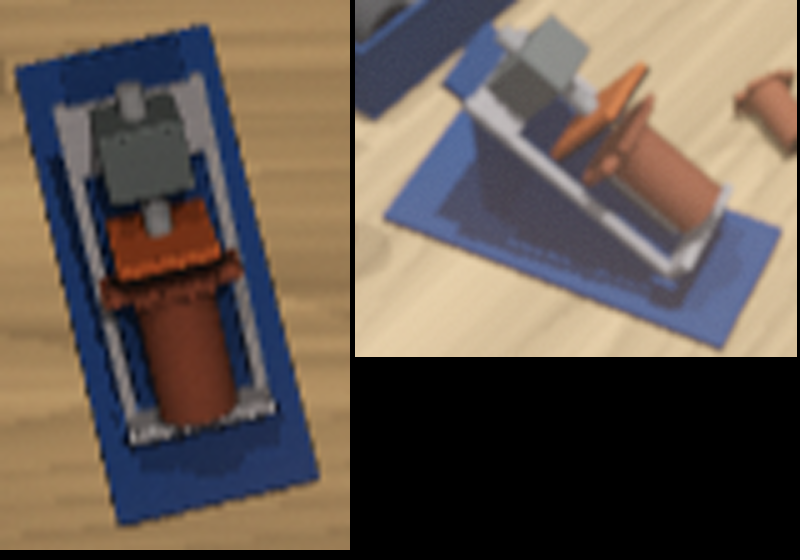

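```bash
cat > fit.py <<'E'
from h import *
from scipy.optimize import least_squares
np.set_printoptions(precision=4,suppress=True)
L=lambda n:dict(np.load(f"pics/{n}0.png.npz",allow_pickle=True))
T,S=L("top"),L("side")
t=lambda x,y:np.array([x/5+226-.4,y/5+150-.4]); s=lambda x,y:np.array([(x-355)/3.4+180-.4,y/3.4+165-.4])
v1=lambda x,y:np.array([x/2.66+140-.3,y/2.66+120-.3]); v2=lambda x,y:np.array([x/2.4+120-.3,y/2.4+110-.3])
a=np.radians(35)
def bed(q,P):
    X,Y,yaw,h,c,sx=q; P=np.array(P,float)
    x=P[0]*np.cos(a)-P[2]*np.sin(a);z=P[0]*np.sin(a)+P[2]*np.cos(a)
    return np.array([X+x*np.cos(yaw)-P[1]*np.sin(yaw),Y+x*np.sin(yaw)+P[1]*np.cos(yaw),h+z])
def base(q,u,v,tt=.008):
    X,Y,yaw,h,c,sx=q;u=u+sx;return np.array([X+u*np.cos(yaw)-v*np.sin(yaw),Y+u*np.sin(yaw)+v*np.cos(yaw),tt])
def feats(q):
    c=q[4];pc=.118+c;o=[]
    for cam,pts in ((T,[((155,.065),t(17,67)),((155,-.065),t(208,25)),((-155,-.065),t(318,480)),((-155,.065),t(120,524))]),
                    (S,[((155,.065),s(386,217)),((-155,.065),s(722,348)),((-155,-.065),s(780,228))])):
        for (u,v),px in pts:o.append((cam,base(q,u/1000,v),px,1))
    o+=[(T,bed(q,(pc,.03,.088)),t(118,278),1),(T,bed(q,(pc,-.03,.088)),t(222,252),1),
        (S,bed(q,(pc,-.03,.088)),s(649,68),1),(S,bed(q,(pc,.03,.088)),s(570,158),.5),
        (T,bed(q,(c,.045,.025)),t(133,420),.5),(T,bed(q,(c,-.045,.025)),t(268,386),.5),
        (S,bed(q,(c,-.045,.025)),s(727,187),.7),(S,bed(q,(c,.045,.025)),s(676,262),.4)]
    return o
def res(q): 
    return np.concatenate([(proj(cam,P)[0]-px)*w for cam,P,px,w in feats(q)]+[[(q[3]-.06)/.01]])
p0=plane(T,t(190,330),.08)
r=least_squares(res,[p0[0],p0[1],.2,.06,0,.02],loss="soft_l1");q=r.x
if __name__=="__main__":
    print("bed",q);
    for cam,P,px,w in feats(q):print(P,proj(cam,P)[0]-px)
    print("seat nominal",bed(q,(.065,0,.037)))
    print("stub axis px pred",[proj(T,bed(q,(x,0,.034)))[0] for x in (0,.082)],t(199,408),t(180,294))
    # pipe: end centres from silhouettes at z .049
    e=[plane(T,v1(*p),.049) for p in ((103,292),(68,396))];print("pipe ends",e)
    c=[plane(T,v1(*p),.010) for p in ((82,280),(146,296),(106,424),(38,405))];print("rest c",c,np.mean(c,0))
    b=[160/1,0]
    print("pipe tri",tri([T,S],[((157+187)/2,(226+273)/2),((200+252)/2,(292+354)/2)]))
    tc=[plane(T,v1(*p),.045) for p in ((606,197),(758,205),(755,365),(600,357))];print("tray",tc,np.mean(tc,0))
    for n,p,z in (("spare",(565,45),.13),("spray",(182,50),.17),("gask",(690,131),.018),("clamp",(54,152),.022),("small",(480,273),.02),("large",(630,475),.04)):print(n,plane(T,v1(*p),z))
E
python3 fit.py
```

```text
bed [ 0.5311  0.0681  0.2169  0.06   -0.0269  0.0672]
[0.7341 0.1794 0.008 ] [-0.377  -0.1785]
[0.7621 0.0525 0.008 ] [ 0.3036 -0.5273]
[ 0.4594 -0.0142  0.008 ] [ 0.5462 -0.1443]
[0.4314 0.1127 0.008 ] [-0.2765  0.475 ]
[0.7341 0.1794 0.008 ] [-1.3305 -0.5268]
[0.4314 0.1127 0.008 ] [0.1658 0.1509]
[ 0.4594 -0.0142  0.008 ] [1.6188 0.1957]
[0.5482 0.1026 0.1843] [0.2114 0.1311]
[0.5611 0.044  0.1843] [-0.0329  0.6261]
[0.5611 0.044  0.1843] [-1.3049  0.571 ]
[0.5482 0.1026 0.1843] [11.51   -9.8708]
[0.4859 0.1042 0.065 ] [-1.1637  0.8361]
[0.5052 0.0164 0.065 ] [0.6385 0.9725]
[0.5052 0.0164 0.065 ] [-1.6574 -1.4535]
[0.4859 0.1042 0.065 ] [-0.476   0.6523]
seat nominal [0.5624 0.075  0.1276]
stub axis px pred [array([264.015 , 224.3267]), array([258.4991, 199.4208])] [265.4 231.2] [261.6 208.4]
pipe ends [array([0.5074, 0.3299, 0.049 ]), array([0.3865, 0.3675, 0.049 ])]
rest c [array([0.5299, 0.3631, 0.01  ]), array([0.5095, 0.2857, 0.01  ]), array([0.3578, 0.3302, 0.01  ]), array([0.3807, 0.4114, 0.01  ])] [0.4445 0.3476 0.01  ]
pipe tri [0.4431 0.3476 0.0476]
tray [array([ 0.6139, -0.2613,  0.045 ]), array([ 0.6018, -0.4435,  0.045 ]), array([ 0.4106, -0.4257,  0.045 ]), array([ 0.4235, -0.2445,  0.045 ])] [ 0.5124 -0.3437  0.045 ]
spare [ 0.7729 -0.2085  0.13  ]
spray [0.7577 0.2259 0.17  ]
gask [ 0.7029 -0.3744  0.018 ]
clamp [0.6863 0.4    0.022 ]
small [ 0.5296 -0.111   0.02  ]
large [ 0.2878 -0.2736  0.04  ]
```

```bash
python3 - <<'E'
s=open("fit.py").read()
s=s.replace("(S,bed(q,(pc,.03,.088)),s(570,158),.5),","(S,bed(q,(pc,.03,.088)),s(608,122),.5),(T,bed(q,(.045,0,.034)),t(189.5,351),.5),")
s=s.replace("[(q[3]-.06)/.01]","[q[4]/1e-5]").replace('if __name','np.save("q.npy",q)\nif __name')
s=s.split('    print("stub axis')[0]
open("fit.py","w").write(s)
open("go.py","w").write('''
import sys
from fit import q,bed
from h import *
from scipy.spatial.transform import Rotation as R
np.set_printoptions(precision=3,suppress=True)
def Rt(yaw,tilt=0): return R.from_euler("xyz",[np.pi,0,yaw])*R.from_rotvec([0,tilt,0])
def to(P,rot):
    o=monitor.observe();r=R.from_euler("xyz",o["tcp_rot"])
    print("units",r.inv().apply(np.array(P)-o["position"])/.025,"rot",(r.inv()*rot).as_rotvec(),"F",o["force"],"w",o["width"],o["grasp_force"],"t",o["clock"],"q",o["qpos"])
a=np.radians(35)
''')
E
python3 fit.py; python3 - <<'E'
from go import *
g=bed(q,(.05,0,.023+.10));print(g,q[2]);to([g[0],g[1],.30],Rt(q[2],0));to(g,Rt(q[2],a))
E
```

```text
bed [0.5085 0.0631 0.2168 0.047  0.     0.0903]
[0.7342 0.1794 0.008 ] [-0.3586 -0.1837]
[0.7621 0.0524 0.008 ] [ 0.3228 -0.5286]
[ 0.4594 -0.0143  0.008 ] [ 0.5562 -0.1433]
[0.4314 0.1127 0.008 ] [-0.2675  0.4718]
[0.7342 0.1794 0.008 ] [-1.3198 -0.543 ]
[0.4314 0.1127 0.008 ] [0.1691 0.1418]
[ 0.4594 -0.0143  0.008 ] [1.6261 0.1893]
[0.5472 0.1024 0.1868] [0.2599 0.2762]
[0.5601 0.0438 0.1868] [0.052  0.7648]
[0.5601 0.0438 0.1868] [-0.9328  0.0423]
[0.5472 0.1024 0.1868] [0.696  0.2007]
[0.5255 0.0669 0.1007] [-0.6156 -0.7183]
[0.4849 0.104  0.0675] [-1.1177  1.0193]
[0.5042 0.0161 0.0675] [0.7321 1.1473]
[0.5042 0.0161 0.0675] [-1.2734 -1.892 ]
[0.4849 0.104  0.0675] [-0.1021  0.2345]
seat nominal [0.5398 0.07   0.1146]
[0.48  0.057 0.176] 0.2168045469828038
units [ 18.81  -20.596  -2.747] rot [-0.     0.     0.131] F [ 0.56  -0.278  0.604] w 0.9984838810514861 0.0 t 1.2 q [ 1.12   0.435  0.025  1.573 -0.012  1.134 -0.075]
units [ 18.81  -20.596   2.196] rot [-0.04   0.61   0.127] F [ 0.56  -0.278  0.604] w 0.9984838810514861 0.0 t 1.2 q [ 1.12   0.435  0.025  1.573 -0.012  1.134 -0.075]
```

>>> {"op": "send_rows", "data": {"targets": [{"xyz": [1.1,-1.2,-0.5],"rot": [0,0,0],"gripper": 1},{"xyz": [2.2,-2.4,-1.0],"rot": [0,0,0],"gripper": 1},{"xyz": [3.3,-3.6,-1.5],"rot": [0,0,0],"gripper": 1},{"xyz": [4.4,-4.8,-2],"rot": [0,0,0],"gripper": 1},{"xyz": [5.5,-6,-2.6],"rot": [0,0,0],"gripper": 1}], "newtons": 60}}

```text
clock: 1.62
position: [0.2895, -0.4023, 0.2948]
tcp_rot: [-3.141, 0.0, 0.348]
force: [1.4, -0.2, 0.1]
width: 0.999
grasp_force: 0.0
```

>>> {"op": "send_rows", "data": {"targets": [{"xyz": [1.1,-1.2,0],"rot": [0,0,0.03],"gripper": 1},{"xyz": [2.2,-2.4,0],"rot": [0,0,0.06],"gripper": 1},{"xyz": [3.3,-3.6,0],"rot": [0,0,0.09],"gripper": 1},{"xyz": [4.4,-4.8,0],"rot": [0,0,0.12],"gripper": 1},{"xyz": [5.5,-6,0],"rot": [0,0,0.13],"gripper": 1}]}}

```text
clock: 2.03
position: [0.3677, -0.2146, 0.2949]
tcp_rot: [3.141, -0.001, 0.216]
force: [1.5, -0.7, -0.2]
width: 0.998
grasp_force: 0.0
```

```bash
python3 - <<'E'
from go import *
g=bed(q,(.05,0,.023+.10));to([g[0],g[1],.26],Rt(q[2],0.));to(g,Rt(q[2],a))
E
```

```text
units [ 6.698 -9.645  1.39 ] rot [ 0.001 -0.001 -0.001] F [ 1.474 -0.666 -0.156] w 0.9979021953011676 0.0 t 2.0333 q [ 0.616  0.066 -0.226  1.909  0.017  1.167 -0.971]
units [ 6.696 -9.648  4.733] rot [ 0.001  0.61  -0.001] F [ 1.474 -0.666 -0.156] w 0.9979021953011676 0.0 t 2.0333 q [ 0.616  0.066 -0.226  1.909  0.017  1.167 -0.971]
```

>>> {"op": "send_rows", "data": {"targets": [{"xyz": [1.0,-1.3,0],"rot": [0,0,0],"gripper": 1},{"xyz": [1.9,-2.6,0],"rot": [0,0,0],"gripper": 1},{"xyz": [2.7,-3.9,0],"rot": [0,0,0],"gripper": 1},{"xyz": [3.6,-5.2,0],"rot": [0,0,0],"gripper": 1},{"xyz": [4.5,-6.5,0],"rot": [0,0,0],"gripper": 1}]}}

```text
clock: 2.45
position: [0.4424, -0.0317, 0.2949]
tcp_rot: [3.141, -0.001, 0.217]
force: [0.5, -0.9, -0.9]
width: 0.999
grasp_force: 0.0
```

>>> {"op": "send_rows", "data": {"targets": [{"xyz": [0.5,-0.8,0.2],"rot": [0,0.12,0],"gripper": 1},{"xyz": [1.0,-1.6,0.5],"rot": [0,0.24,0],"gripper": 1},{"xyz": [1.5,-2.4,0.8],"rot": [0,0.36,0],"gripper": 1},{"xyz": [2.0,-3.0,1.1],"rot": [0,0.48,0],"gripper": 1},{"xyz": [2.2,-3.1,1.4],"rot": [0,0.6,0],"gripper": 1}]}}

```text
clock: 2.87
position: [0.4793, 0.0567, 0.2615]
tcp_rot: [3.141, -0.594, 0.222]
force: [0.6, 2.8, -0.5]
width: 1.001
grasp_force: 0.0
```

```bash
python3 - <<'E'
from go import *
to(bed(q,(.05,0,.023+.06)),Rt(q[2],a));to(bed(q,(.05,0,.023)),Rt(q[2],a))
E
```

```text
units [-1.869  0.004  4.426] rot [-0.003  0.016  0.004] F [ 0.614  2.82  -0.498] w 1.000939822195443 0.0 t 2.8667 q [ 0.305 -0.086 -0.483  2.312 -0.188  0.316 -1.377]
units [-1.83   0.01   6.825] rot [-0.003  0.016  0.004] F [ 0.614  2.82  -0.498] w 1.000939822195443 0.0 t 2.8667 q [ 0.305 -0.086 -0.483  2.312 -0.188  0.316 -1.377]
```

>>> {"op": "send_rows", "data": {"targets": [{"xyz": [-0.9,0,1.0],"rot": [0,0.01,0],"gripper": 1},{"xyz": [-1.8,0,2.0],"rot": [0,0.01,0],"gripper": 1},{"xyz": [-1.85,0,3.2],"rot": [0,0.01,0],"gripper": 1},{"xyz": [-1.85,0,4.4],"rot": [0,0.01,0],"gripper": 1},{"xyz": [-1.85,0,4.4],"rot": [0,0.01,0],"gripper": 1}]}}

```text
clock: 3.28
position: [0.4765, 0.0463, 0.1824]
tcp_rot: [3.125, -0.565, 0.222]
force: [0.2, -0.7, 0.2]
width: 1.003
grasp_force: 0.0
```

```bash
python3 - <<'E'
from go import *
to(bed(q,(.05,0,.023)),Rt(q[2],a))
p=save("top","top1.png");s=save("side","side1.png")
a=p["color"][150:260,226:296,::-1];b=s["color"][165:270,180:310,::-1]
a=cv2.resize(a,None,fx=5,fy=5,interpolation=cv2.INTER_CUBIC);b=cv2.resize(b,None,fx=3.4,fy=3.4,interpolation=cv2.INTER_CUBIC)
c=np.zeros((560,800,3),np.uint8);c[:550,:350]=a;c[:b.shape[0],355:355+b.shape[1]]=b;cv2.imwrite("pics/v4.png",c)
E
```

```text
units [ 0.241 -0.439  4.306] rot [0.013 0.046 0.005] F [ 0.151 -0.709  0.207] w 1.003275031896913 0.0 t 3.2833 q [ 0.454  0.086 -0.689  2.408  0.593  0.122 -2.141]
```

View pics/v4.png

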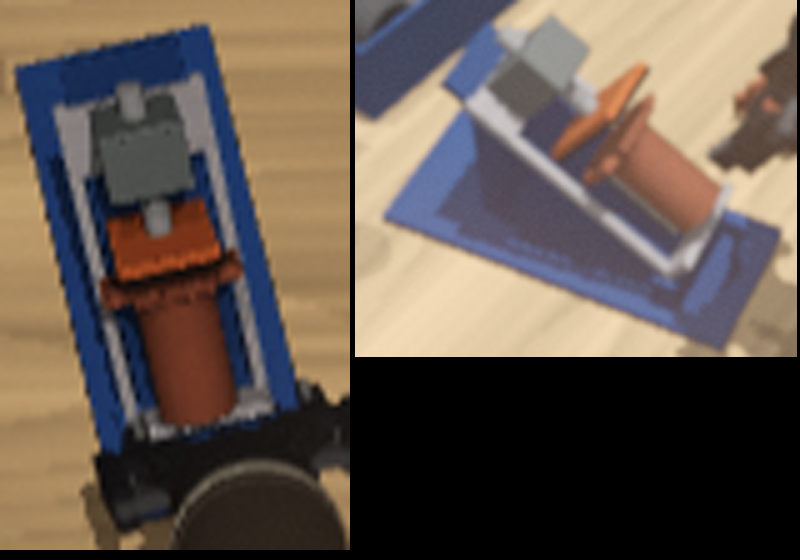

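The wrist is at its joint 6 limit (0.12) at the full 35° tilt. In the pictures, the stub is untouched and the hand is below the trough at top (235,470) in the crop. I'll grasp with about 13° less tilt. The closing axis doesn't change, so the grip is the same.

```bash
python3 - <<'E'
from go import *
to(bed(q,(.045,0,.023+.08)),Rt(q[2],.38))
E
```

```text
units [-0.13  -0.404  1.107] rot [ 0.013 -0.185  0.004] F [-0.096 -0.667  0.081] w 0.9954586527048468 0.0 t 3.3833 q [ 0.453  0.087 -0.688  2.407  0.591  0.122 -2.137]
```

>>> {"op": "send_rows", "data": {"targets": [{"xyz": [-0.1,-0.2,0],"rot": [0,-0.1,0],"gripper": 1},{"xyz": [-0.1,-0.4,0],"rot": [0.01,-0.19,0],"gripper": 1},{"xyz": [-0.1,-0.4,0.5],"rot": [0.01,-0.19,0],"gripper": 1},{"xyz": [-0.1,-0.4,1.0],"rot": [0.01,-0.19,0],"gripper": 1},{"xyz": [-0.1,-0.4,1.1],"rot": [0.01,-0.19,0],"gripper": 1}]}}

```text
clock: 3.8
position: [0.4871, 0.0592, 0.1574]
tcp_rot: [3.14, -0.374, 0.219]
force: [-0.6, -0.2, -0.7]
width: 1.001
grasp_force: 0.0
```

```bash
python3 - <<'E'
from go import *
to(bed(q,(.045,0,.023+.08)),Rt(q[2],.38))
to(bed(q,(.045,0,.023)),Rt(q[2],.38))
E
```

```text
units [-0.019  0.032  0.004] rot [0.001 0.006 0.002] F [-0.646 -0.209 -0.705] w 1.0007107296095683 0.0 t 3.8 q [ 0.458  0.225 -0.78   2.252  0.491  0.393 -2.056]
units [0.733 0.03  3.114] rot [0.001 0.006 0.002] F [-0.646 -0.209 -0.705] w 1.0007107296095683 0.0 t 3.8 q [ 0.458  0.225 -0.78   2.252  0.491  0.393 -2.056]
```

>>> {"op": "send_rows", "data": {"targets": [{"xyz": [0.2,0.03,0.8],"rot": [0,0,0],"gripper": 1},{"xyz": [0.4,0.03,1.6],"rot": [0,0,0],"gripper": 1},{"xyz": [0.55,0.03,2.3],"rot": [0,0,0],"gripper": 1},{"xyz": [0.73,0.03,3.1],"rot": [0,0,0],"gripper": 1},{"xyz": [0.73,0.03,3.1],"rot": [0,0,0],"gripper": 1}]}}

```text
clock: 4.22
position: [0.5314, 0.0681, 0.091]
tcp_rot: [3.138, -0.373, 0.221]
force: [0.0, 0.3, 0.0]
width: 1.0
grasp_force: 0.0
```

>>> {"op": "send_rows", "data": {"targets": [{"xyz": [0,0,0],"rot": [0,0,0],"gripper": 0.4},{"xyz": [0,0,0],"rot": [0,0,0],"gripper": 0.4},{"xyz": [0,0,0],"rot": [0,0,0],"gripper": 0.4},{"xyz": [0,0,0],"rot": [0,0,0],"gripper": 0.4},{"xyz": [0,0,0],"rot": [0,0,0],"gripper": 0.4}]}}

```text
clock: 4.63
position: [0.5311, 0.0684, 0.0943]
tcp_rot: [3.138, -0.377, 0.221]
force: [-7.3, 2.1, 10.7]
width: 0.546
grasp_force: 59.3
```

>>> {"op": "send_rows", "data": {"targets": [{"xyz": [0,0,0],"rot": [0,0,0],"gripper": 0.4},{"xyz": [0,0,0],"rot": [0,0,0],"gripper": 0.4},{"xyz": [0,0,0],"rot": [0,0,0],"gripper": 0.4}]}}

```text
clock: 4.88
position: [0.5311, 0.0684, 0.0943]
tcp_rot: [3.138, -0.377, 0.221]
force: [-8.8, 2.8, 10.8]
width: 0.543
grasp_force: 59.3
```

>>> {"op": "send_rows", "data": {"targets": [{"xyz": [-0.1,0,-0.4],"rot": [0,0,0],"gripper": 0.4},{"xyz": [-0.3,0,-1.2],"rot": [0,0,0],"gripper": 0.4},{"xyz": [-0.5,0,-2.2],"rot": [0,0,0],"gripper": 0.4},{"xyz": [-0.8,0,-3.4],"rot": [0,0,0],"gripper": 0.4},{"xyz": [-1.1,0,-4.6],"rot": [0,0,0],"gripper": 0.4}]}}

```text
clock: 5.3
position: [0.4644, 0.0533, 0.1881]
tcp_rot: [3.137, -0.372, 0.22]
force: [-0.0, -1.4, -2.4]
width: 0.54
grasp_force: 63.4
```

```bash
python3 - <<'E'
from go import *
# tray center .512,-.344 ; stub axis level at tilt -.23
to([.45,-.05,.28],Rt(.1,.1))
to([.512,-.344,.2],Rt(-.05,-.23))
E
```

```text
units [-0.026  3.924 -3.938] rot [-0.024 -0.272  0.117] F [-0.038 -1.374 -2.38 ] w 0.5403170939036062 63.412030935287476 t 5.3 q [ 0.643  0.143 -0.931  2.247  0.31   0.453 -1.868]
units [-1.329 15.928 -0.955] rot [-0.015 -0.599  0.272] F [-0.038 -1.374 -2.38 ] w 0.5403170939036062 63.412030935287476 t 5.3 q [ 0.643  0.143 -0.931  2.247  0.31   0.453 -1.868]
```

>>> {"op": "send_rows", "data": {"targets": [{"xyz": [0,0.3,-1.0],"rot": [0,-0.05,0.02],"gripper": 0.4},{"xyz": [0,1.0,-2.0],"rot": [0,-0.11,0.05],"gripper": 0.4},{"xyz": [0,2.0,-3.0],"rot": [-0.01,-0.17,0.08],"gripper": 0.4},{"xyz": [0,3.1,-3.6],"rot": [-0.02,-0.23,0.1],"gripper": 0.4},{"xyz": [0,4.2,-3.9],"rot": [-0.02,-0.27,0.12],"gripper": 0.4}]}}

```text
clock: 5.72
position: [0.454, -0.0575, 0.2821]
tcp_rot: [-3.139, -0.105, 0.095]
force: [2.5, 0.9, -4.2]
width: 0.541
grasp_force: 63.5
```

```bash
python3 - <<'E'
from go import *
to([.49,-.344,.25],Rt(-.05,-.23))
E
```

```text
units [ 0.204 11.547  1.285] rot [ 0.007 -0.334  0.146] F [ 2.508  0.902 -4.159] w 0.540929123969944 63.54135274887085 t 5.7167 q [ 0.864  0.152 -0.924  1.904  0.132  1.043 -1.584]
```

>>> {"op": "send_rows", "data": {"targets": [{"xyz": [0,1.4,0],"rot": [0,-0.06,0.03],"gripper": 0.4},{"xyz": [0.1,2.9,0],"rot": [0,-0.12,0.06],"gripper": 0.4},{"xyz": [0.1,4.4,0.2],"rot": [0,-0.18,0.09],"gripper": 0.4},{"xyz": [0.2,5.9,0.4],"rot": [0,-0.24,0.12],"gripper": 0.4},{"xyz": [0.2,7.4,0.6],"rot": [0,-0.3,0.14],"gripper": 0.4}]}}

```text
clock: 6.13
position: [0.4782, -0.2416, 0.2643]
tcp_rot: [3.141, 0.198, -0.044]
force: [1.5, 0.6, -3.2]
width: 0.538
grasp_force: 63.5
```

```bash
python3 - <<'E'
from go import *
to([.50,-.344,.15],Rt(-.05,-.23))
E
```

```text
units [1.933 4.053 4.275] rot [ 0.001 -0.032  0.005] F [ 1.513  0.648 -3.21 ] w 0.5377807925492181 63.49797248840332 t 6.1333 q [ 0.826  0.48  -0.737  1.55   0.333  1.439 -1.579]
```

>>> {"op": "send_rows", "data": {"targets": [{"xyz": [0.5,1.2,0.5],"rot": [0,-0.03,0],"gripper": 0.4},{"xyz": [1.0,2.4,1.2],"rot": [0,-0.03,0],"gripper": 0.4},{"xyz": [1.5,3.6,2.2],"rot": [0,-0.03,0],"gripper": 0.4},{"xyz": [1.9,4.0,3.4],"rot": [0,-0.03,0],"gripper": 0.4},{"xyz": [1.9,4.0,4.3],"rot": [0,-0.03,0],"gripper": 0.4}]}}

```text
clock: 6.55
position: [0.4988, -0.3447, 0.1465]
tcp_rot: [-3.141, 0.227, -0.047]
force: [-0.5, 0.3, -3.9]
width: 0.543
grasp_force: 63.5
```

```bash
python3 - <<'E'
from go import *
to([.50,-.344,.04],Rt(-.05,-.23))
to([.50,-.344,.03],Rt(-.05,-.23))
p=save("top","top2.png");s=save("side","side2.png")
a=p["color"][170:290,340:450,::-1];b=s["color"][110:200,300:410,::-1]
a=cv2.resize(a,None,fx=3.6,fy=3.6,interpolation=cv2.INTER_CUBIC);b=cv2.resize(b,None,fx=3.6,fy=3.6,interpolation=cv2.INTER_CUBIC)
c=np.zeros((432,800,3),np.uint8);c[:,:396]=a;c[:b.shape[0],400:400+b.shape[1]]=b;cv2.imwrite("pics/v5.png",c)
E
```

```text
units [ 1.    -0.031  4.14 ] rot [ 0.    -0.003  0.003] F [-0.529  0.346 -3.904] w 0.5427519523347828 63.53260159492493 t 6.55 q [ 0.854  0.691 -0.652  1.498  0.462  1.331 -1.513]
units [ 1.09  -0.031  4.53 ] rot [ 0.    -0.003  0.003] F [-0.529  0.346 -3.904] w 0.5427519523347828 63.53260159492493 t 6.55 q [ 0.854  0.691 -0.652  1.498  0.462  1.331 -1.513]
```

View pics/v5.png

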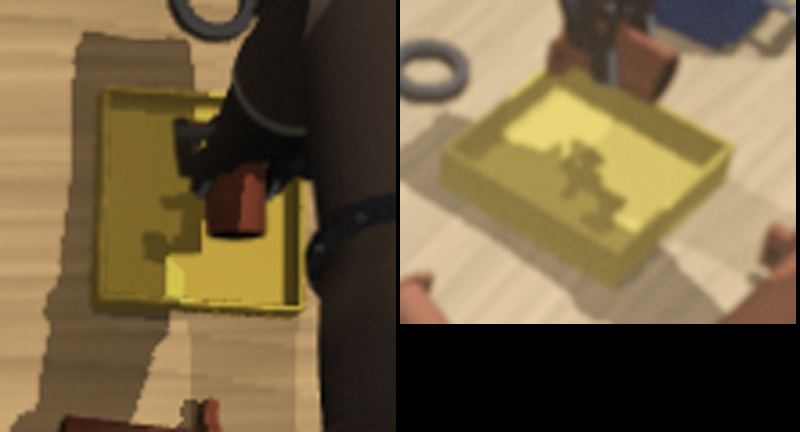

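The stub hangs level over the tray, at crop (237,200) in the top view. Allowing for parallax, that is centred. Now I'll lower it.

>>> {"op": "send_rows", "data": {"targets": [{"xyz": [0.25,0,1.1],"rot": [0,0,0],"gripper": 0.4},{"xyz": [0.5,0,2.2],"rot": [0,0,0],"gripper": 0.4},{"xyz": [0.75,0,3.2],"rot": [0,0,0],"gripper": 0.4},{"xyz": [0.95,0,3.9],"rot": [0,0,0],"gripper": 0.4},{"xyz": [1.0,0,4.2],"rot": [0,0,0],"gripper": 0.4}]}}

```text
clock: 7.07
position: [0.5005, -0.3407, 0.0411]
tcp_rot: [-3.141, 0.226, -0.042]
force: [-0.1, -0.4, -4.3]
width: 0.539
grasp_force: 63.6
```

>>> {"op": "send_rows", "data": {"targets": [{"xyz": [0.05,0,0.2],"rot": [0,0,0],"gripper": 0.4},{"xyz": [0.05,0,0.2],"rot": [0,0,0],"gripper": 0.4}]}}

```text
clock: 7.23
position: [0.5015, -0.3414, 0.0372]
tcp_rot: [3.14, 0.225, -0.043]
force: [-0.5, 0.3, -3.6]
width: 0.542
grasp_force: 63.6
```

>>> {"op": "send_rows", "data": {"targets": [{"xyz": [0.04,0,0.16],"rot": [0,0,0],"gripper": 0.4},{"xyz": [0.08,0,0.32],"rot": [0,0,0],"gripper": 0.4},{"xyz": [0.08,0,0.32],"rot": [0,0,0],"gripper": 0.4}]}}

```text
clock: 7.48
position: [0.5014, -0.3417, 0.0282]
tcp_rot: [3.14, 0.225, -0.043]
force: [-0.7, -0.1, -3.6]
width: 0.537
grasp_force: 63.6
```

>>> {"op": "send_rows", "data": {"targets": [{"xyz": [0.03,0,0.12],"rot": [0,0,0],"gripper": 0.4},{"xyz": [0.03,0,0.12],"rot": [0,0,0],"gripper": 0.4}]}}

```text
clock: 7.65
position: [0.5013, -0.3416, 0.0247]
tcp_rot: [3.14, 0.226, -0.043]
force: [-0.6, -0.8, -3.3]
width: 0.539
grasp_force: 63.6
```

>>> {"op": "send_rows", "data": {"targets": [{"xyz": [0.03,0,0.1],"rot": [0,0,0],"gripper": 0.4},{"xyz": [0.05,0,0.2],"rot": [0,0,0],"gripper": 0.4},{"xyz": [0.05,0,0.2],"rot": [0,0,0],"gripper": 0.4}]}}

```text
clock: 7.9
position: [0.5015, -0.3417, 0.0195]
tcp_rot: [3.14, 0.226, -0.043]
force: [0.0, 0.1, -1.0]
width: 0.539
grasp_force: 64.2
```

Contact is starting, so I'll release and go up.

>>> {"op": "send_rows", "data": {"targets": [{"xyz": [0,0,0],"rot": [0,0,0],"gripper": 0.7},{"xyz": [0,0,0],"rot": [0,0,0],"gripper": 0.85},{"xyz": [0,0,0],"rot": [0,0,0],"gripper": 1},{"xyz": [0,0,0],"rot": [0,0,0],"gripper": 1},{"xyz": [0,0,0],"rot": [0,0,0],"gripper": 1}]}}

```text
clock: 8.32
position: [0.5016, -0.3417, 0.0199]
tcp_rot: [3.14, 0.225, -0.043]
force: [-0.1, -0.3, -0.2]
width: 0.999
grasp_force: 0.0
```

>>> {"op": "send_rows", "data": {"targets": [{"xyz": [-0.2,0,-1.0],"rot": [0,0,0],"gripper": 1},{"xyz": [-0.5,0,-2.4],"rot": [0,0,0],"gripper": 1},{"xyz": [-0.9,0,-4.0],"rot": [0,0,0],"gripper": 1},{"xyz": [-1.3,0,-5.6],"rot": [0,0,0],"gripper": 1},{"xyz": [-1.7,0,-7.2],"rot": [0,0,0],"gripper": 1}]}}

```text
clock: 8.73
position: [0.5, -0.341, 0.2066]
tcp_rot: [3.14, 0.226, -0.043]
force: [1.0, -0.7, 0.5]
width: 0.999
grasp_force: 0.0
```

```bash
python3 - <<'E'
from go import *
to([.45,0,.30],Rt(-.3,-.23))
to([.445,.348,.20],Rt(-.3,-.23))
T=save("top","top3.png");S=save("side","side3.png")
for l in ("stub",):
  for p in (T,S): print(l,[(np.round(b["extent"]).astype(int).tolist(),round(b["conf"],2)) for b in vision.boxes_of(p,l)])
E
```

```text
units [ -3.354 -13.536  -3.081] rot [ 0.06  -0.004  0.25 ] F [ 1.016 -0.72   0.488] w 0.9986413194342113 0.0 t 8.7333 q [ 0.856  0.637 -0.671  1.436  0.429  1.434 -1.482]
units [ -3.235 -27.44    0.976] rot [ 0.06  -0.004  0.25 ] F [ 1.016 -0.72   0.488] w 0.9986413194342113 0.0 t 8.7333 q [ 0.856  0.637 -0.671  1.436  0.429  1.434 -1.482]
stub [([354, 283, 402, 324], 0.9), ([381, 210, 408, 241], 0.8), ([313, 212, 331, 234], 0.65)]
stub [([387, 173, 437, 220], 0.74), ([290, 186, 323, 212], 0.72), ([334, 140, 373, 168], 0.69)]
```

>>> {"op": "send_rows", "data": {"targets": [{"xyz": [-0.3,-1.4,-0.6],"rot": [0,0,0.03],"gripper": 1},{"xyz": [-0.7,-2.8,-1.2],"rot": [0.01,0,0.06],"gripper": 1},{"xyz": [-1.0,-4.2,-1.8],"rot": [0.02,0,0.09],"gripper": 1},{"xyz": [-1.4,-5.6,-2.4],"rot": [0.03,0,0.12],"gripper": 1},{"xyz": [-1.7,-7.0,-3.0],"rot": [0.03,0,0.14],"gripper": 1}]}}

```text
clock: 9.35
position: [0.4818, -0.1642, 0.2862]
tcp_rot: [3.138, 0.228, -0.19]
force: [0.4, 0.0, 0.3]
width: 1.003
grasp_force: 0.0
```

```bash
python3 - <<'E'
from go import *
to([.43,.1,.28],Rt(-.3,-.23))
E
```

```text
units [-3.866 -9.991  1.116] rot [ 0.029 -0.002  0.108] F [0.365 0.035 0.349] w 1.0027829995960027 0.0 t 9.35 q [ 0.719  0.445 -0.733  1.548  0.255  1.489 -1.807]
```

Joint 7 would run out of range on the way, so I'll use the equivalent half-turn grasp. I'll turn the tool about its own z here, in free air.

>>> {"op": "send_rows", "data": {"targets": [{"xyz": [0,0,0],"rot": [0,0,-0.12],"gripper": 1},{"xyz": [0,0,0],"rot": [0,0,-0.24],"gripper": 1},{"xyz": [0,0,0],"rot": [0,0,-0.36],"gripper": 1},{"xyz": [0,0,0],"rot": [0,0,-0.48],"gripper": 1},{"xyz": [0,0,0],"rot": [0,0,-0.6],"gripper": 1}]}}

```text
clock: 9.77
position: [0.4825, -0.1653, 0.2856]
tcp_rot: [-3.014, 0.189, 0.432]
force: [0.3, 0.7, -0.5]
width: 0.998
grasp_force: 0.0
```

>>> {"op": "send_rows", "data": {"targets": [{"xyz": [0,0,0],"rot": [0,0,-0.12],"gripper": 1},{"xyz": [0,0,0],"rot": [0,0,-0.24],"gripper": 1},{"xyz": [0,0,0],"rot": [0,0,-0.36],"gripper": 1},{"xyz": [0,0,0],"rot": [0,0,-0.48],"gripper": 1},{"xyz": [0,0,0],"rot": [0,0,-0.6],"gripper": 1}]}}

```text
clock: 10.18
position: [0.4825, -0.1654, 0.2855]
tcp_rot: [-2.93, 0.084, 1.028]
force: [0.1, -0.1, -0.3]
width: 0.998
grasp_force: 0.0
```

>>> {"op": "send_rows", "data": {"targets": [{"xyz": [0,0,0],"rot": [0,0,-0.12],"gripper": 1},{"xyz": [0,0,0],"rot": [0,0,-0.24],"gripper": 1},{"xyz": [0,0,0],"rot": [0,0,-0.36],"gripper": 1},{"xyz": [0,0,0],"rot": [0,0,-0.48],"gripper": 1},{"xyz": [0,0,0],"rot": [0,0,-0.6],"gripper": 1}]}}

```text
clock: 10.6
position: [0.4826, -0.1655, 0.2855]
tcp_rot: [-2.919, -0.049, 1.614]
force: [-0.6, -0.9, 0.2]
width: 1.0
grasp_force: 0.0
```

>>> {"op": "send_rows", "data": {"targets": [{"xyz": [0,0,0],"rot": [0,0,-0.12],"gripper": 1},{"xyz": [0,0,0],"rot": [0,0,-0.24],"gripper": 1},{"xyz": [0,0,0],"rot": [0,0,-0.36],"gripper": 1},{"xyz": [0,0,0],"rot": [0,0,-0.48],"gripper": 1},{"xyz": [0,0,0],"rot": [0,0,-0.6],"gripper": 1}]}}

```text
clock: 11.02
position: [0.4826, -0.1654, 0.2855]
tcp_rot: [-2.985, -0.166, 2.207]
force: [-0.1, 0.2, -0.5]
width: 0.999
grasp_force: 0.0
```

>>> {"op": "send_rows", "data": {"targets": [{"xyz": [0,0,0],"rot": [0,0,-0.12],"gripper": 1},{"xyz": [0,0,0],"rot": [0,0,-0.24],"gripper": 1},{"xyz": [0,0,0],"rot": [0,0,-0.36],"gripper": 1},{"xyz": [0,0,0],"rot": [0,0,-0.48],"gripper": 1},{"xyz": [0,0,0],"rot": [0,0,-0.6],"gripper": 1}]}}

```text
clock: 11.43
position: [0.4826, -0.1654, 0.2855]
tcp_rot: [-3.107, -0.225, 2.816]
force: [-0.8, -0.4, -0.2]
width: 1.005
grasp_force: 0.0
```

```bash
python3 - <<'E'
from go import *
to([.44,.08,.28],Rt(np.pi-.3,.23))
E
```

```text
units [4.587 8.792 0.969] rot [-0.029  0.005 -0.025] F [-0.768 -0.381 -0.246] w 1.0045941217819543 0.0 t 11.4333 q [ 0.968  0.642 -1.244  1.528  0.506  1.615  0.942]
```

>>> {"op": "send_rows", "data": {"targets": [{"xyz": [0.7,1.3,0.1],"rot": [0,0,0],"gripper": 1},{"xyz": [1.4,2.6,0.2],"rot": [0,0,0],"gripper": 1},{"xyz": [2.0,3.9,0.3],"rot": [-0.01,0,-0.01],"gripper": 1},{"xyz": [2.7,5.2,0.5],"rot": [-0.02,0,-0.02],"gripper": 1},{"xyz": [3.4,6.5,0.6],"rot": [-0.03,0,-0.025],"gripper": 1}]}}

```text
clock: 11.85
position: [0.452, 0.0175, 0.2838]
tcp_rot: [-3.141, -0.225, 2.835]
force: [0.3, 0.1, -0.7]
width: 1.002
grasp_force: 0.0
```

```bash
python3 - <<'E'
from go import *
to([.4254,.3542,.2],Rt(np.pi-.3,.23))
E
```

```text
units [ 4.2   12.524  4.396] rot [ 0.001  0.005 -0.006] F [ 0.283  0.106 -0.743] w 1.0022429185082296 0.0 t 11.85 q [ 0.762  0.522 -1.244  1.676  0.336  1.465  0.721]
```

>>> {"op": "send_rows", "data": {"targets": [{"xyz": [0.5,1.4,0.2],"rot": [0,0,0],"gripper": 1},{"xyz": [1.0,2.8,0.4],"rot": [0,0,0],"gripper": 1},{"xyz": [1.4,4.2,0.6],"rot": [0,0,0],"gripper": 1},{"xyz": [1.9,5.6,0.9],"rot": [0,0,0],"gripper": 1},{"xyz": [2.4,7.0,1.2],"rot": [0,0,0],"gripper": 1}]}}

```text
clock: 12.27
position: [0.4432, 0.2039, 0.2678]
tcp_rot: [-3.14, -0.224, 2.834]
force: [0.8, 0.1, 0.2]
width: 0.998
grasp_force: 0.0
```

>>> {"op": "send_rows", "data": {"targets": [{"xyz": [0.4,1.2,0.6],"rot": [0,0,0],"gripper": 1},{"xyz": [0.8,2.4,1.2],"rot": [0,0,0],"gripper": 1},{"xyz": [1.2,3.6,1.8],"rot": [0,0,0],"gripper": 1},{"xyz": [1.6,4.8,2.4],"rot": [0,0,0],"gripper": 1},{"xyz": [1.8,5.5,3.2],"rot": [0,0,0],"gripper": 1}]}}

```text
clock: 12.68
position: [0.4251, 0.3558, 0.2002]
tcp_rot: [3.141, -0.224, 2.838]
force: [0.4, 1.3, -0.3]
width: 1.001
grasp_force: 0.0
```

```bash
python3 - <<'E'
from go import *
to([.4254,.3542,.1],Rt(np.pi-.3,.23))
to([.4254,.3542,.036],Rt(np.pi-.3,.23))
T=save("top","top4.png")
a=T["color"][200:300,130:260,::-1]
cv2.imwrite("pics/v6.png",cv2.resize(a,None,fx=5,fy=5,interpolation=cv2.INTER_CUBIC))
E
```

```text
units [-0.921 -0.061  3.899] rot [ 0.001  0.006 -0.004] F [ 0.407  1.27  -0.294] w 1.0005280190590375 0.0 t 12.6833 q [ 0.009  0.679 -1.096  1.623  0.396  1.257  0.129]
units [-1.49  -0.063  6.395] rot [ 0.001  0.006 -0.004] F [ 0.407  1.27  -0.294] w 1.0005280190590375 0.0 t 12.6833 q [ 0.009  0.679 -1.096  1.623  0.396  1.257  0.129]
```

View pics/v6.png

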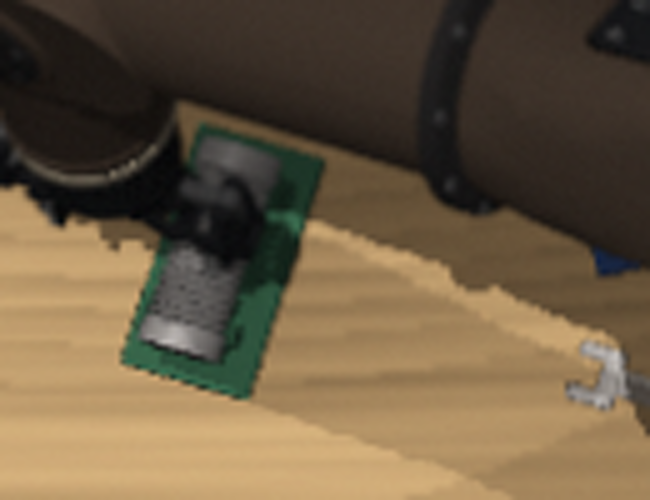

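The pipe runs from crop (240,150) to (185,340) with the hand above it. The arm's link passes over the cradle, so I'll check its clearance from the side.

```bash
python3 -c "
from h import *
save('side','v7.png')"
```

```text
(no output)
```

View pics/v7.png

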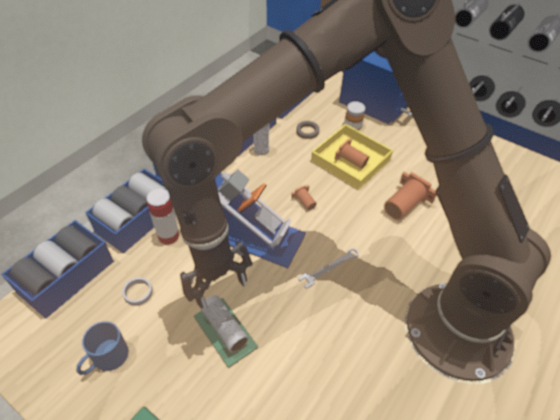

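The forearm is high and clear. The stub lies in the tray at (352,155). Now I'll descend onto the pipe.

>>> {"op": "send_rows", "data": {"targets": [{"xyz": [-0.3,-0.06,1.3],"rot": [0,0,0],"gripper": 1},{"xyz": [-0.6,-0.06,2.6],"rot": [0,0,0],"gripper": 1},{"xyz": [-0.9,-0.06,3.9],"rot": [0,0,0],"gripper": 1},{"xyz": [-1.2,-0.06,5.0],"rot": [0,0,0],"gripper": 1},{"xyz": [-1.5,-0.06,6.2],"rot": [0,0,0],"gripper": 1}]}}

```text
clock: 13.2
position: [0.4284, 0.3488, 0.0397]
tcp_rot: [-3.14, -0.223, 2.834]
force: [0.3, -0.1, 0.3]
width: 1.006
grasp_force: 0.0
```

>>> {"op": "send_rows", "data": {"targets": [{"xyz": [0,0,0.1],"rot": [0,0,0],"gripper": 1},{"xyz": [0,0,0.15],"rot": [0,0,0],"gripper": 0.8},{"xyz": [0,0,0.15],"rot": [0,0,0],"gripper": 0.6},{"xyz": [0,0,0.15],"rot": [0,0,0],"gripper": 0.5},{"xyz": [0,0,0.15],"rot": [0,0,0],"gripper": 0.45}]}}

```text
clock: 13.62
position: [0.4296, 0.3547, 0.0416]
tcp_rot: [3.133, -0.221, 2.837]
force: [1.8, 8.3, -0.4]
width: 0.588
grasp_force: 62.0
```

>>> {"op": "send_rows", "data": {"targets": [{"xyz": [0,0,0],"rot": [0,0,0],"gripper": 0.45},{"xyz": [0,0,0],"rot": [0,0,0],"gripper": 0.45},{"xyz": [0,0,0],"rot": [0,0,0],"gripper": 0.45}]}}

```text
clock: 13.87
position: [0.4296, 0.3547, 0.0416]
tcp_rot: [3.133, -0.22, 2.837]
force: [2.3, 7.5, 0.4]
width: 0.584
grasp_force: 62.0
```

```bash
python3 - <<'E'
from go import *
o=monitor.observe();print(o["position"],o["tcp_rot"])
to([.4254,.3542,.2],Rt(np.pi-.3,.23))
E
```

```text
[0.43  0.355 0.042] [ 3.133 -0.22   2.837]
units [ 1.534 -0.016 -6.15 ] rot [ 0.01   0.01  -0.005] F [2.257 7.454 0.439] w 0.5844776729097244 62.04237878322601 t 13.8667 q [-0.055  0.845 -0.967  1.767  0.561  0.981  0.056]
```

>>> {"op": "send_rows", "data": {"targets": [{"xyz": [0.1,0,-0.4],"rot": [0,0,0],"gripper": 0.45},{"xyz": [0.4,0,-1.6],"rot": [0,0,0],"gripper": 0.45},{"xyz": [0.7,0,-3.0],"rot": [0,0,0],"gripper": 0.45},{"xyz": [1.1,0,-4.5],"rot": [0,0,0],"gripper": 0.45},{"xyz": [1.5,0,-6.1],"rot": [0,0,0],"gripper": 0.45}], "newtons": 80}}

```text
clock: 14.28
position: [0.4242, 0.351, 0.198]
tcp_rot: [-3.141, -0.223, 2.836]
force: [1.5, 0.4, -3.2]
width: 0.576
grasp_force: 83.7
```

```bash
cat >> go.py <<'E'
def seat(xp,zp,y=0): # pipe centre in bed (lip frame), m
    to(bed(q,(xp-.017,y,zp-.0074)),Rt(q[2]+np.pi,.221-a))
E
python3 - <<'E'
from go import *
to([.40,.20,.30],Rt(np.pi+0,-.05))
seat(.045,.12)
E
```

```text
units [ 0.027 -6.053 -4.174] rot [ 0.026 -0.271 -0.306] F [ 1.542  0.421 -3.205] w 0.5757051484242475 83.66914629936218 t 14.2833 q [ 0.017  0.675 -1.096  1.635  0.397  1.25   0.13 ]
units [ -5.488 -10.795   0.517] rot [-0.045 -0.598 -0.529] F [ 1.542  0.421 -3.205] w 0.5757051484242475 83.66914629936218 t 14.2833 q [ 0.017  0.675 -1.096  1.635  0.397  1.25   0.13 ]
```

>>> {"op": "send_rows", "data": {"targets": [{"xyz": [0,-0.9,-1.0],"rot": [0,-0.05,-0.06],"gripper": 0.45},{"xyz": [0,-2.0,-2.0],"rot": [0,-0.11,-0.12],"gripper": 0.45},{"xyz": [0,-3.2,-3.0],"rot": [0.01,-0.16,-0.18],"gripper": 0.45},{"xyz": [0,-4.6,-3.8],"rot": [0.02,-0.22,-0.24],"gripper": 0.45},{"xyz": [0,-6.0,-4.2],"rot": [0.03,-0.27,-0.3],"gripper": 0.45}]}}

```text
clock: 14.7
position: [0.4013, 0.2018, 0.3003]
tcp_rot: [-3.136, 0.053, 3.141]
force: [0.6, -2.0, -0.3]
width: 0.576
grasp_force: 83.9
```

```bash
python3 - <<'E'
from go import *
seat(.035,.15);seat(.045,.10)
E
```

```text
units [-1.403 -6.097  5.16 ] rot [-0.053 -0.336 -0.212] F [ 0.57  -1.998 -0.28 ] w 0.5757211269055535 83.92425298690796 t 14.7 q [ 0.445  0.253 -1.239  1.837  0.301  1.201  0.683]
units [-2.766 -5.77   6.642] rot [-0.053 -0.336 -0.212] F [ 0.57  -1.998 -0.28 ] w 0.5757211269055535 83.92425298690796 t 14.7 q [ 0.445  0.253 -1.239  1.837  0.301  1.201  0.683]
```

>>> {"op": "send_rows", "data": {"targets": [{"xyz": [-0.2,-1.3,0.3],"rot": [-0.01,-0.07,-0.05],"gripper": 0.45},{"xyz": [-0.5,-2.6,0.8],"rot": [-0.02,-0.14,-0.1],"gripper": 0.45},{"xyz": [-0.8,-3.9,1.7],"rot": [-0.03,-0.21,-0.15],"gripper": 0.45},{"xyz": [-1.1,-5.1,2.7],"rot": [-0.04,-0.28,-0.2],"gripper": 0.45},{"xyz": [-1.4,-6.1,3.7],"rot": [-0.05,-0.335,-0.21],"gripper": 0.45}]}}

```text
clock: 15.12
position: [0.4378, 0.0588, 0.2191]
tcp_rot: [-3.131, 0.391, -2.926]
force: [2.5, -0.4, -4.5]
width: 0.58
grasp_force: 83.9
```

```bash
python3 - <<'E'
from go import *
seat(.035,.12);seat(.045,.065);seat(.069,.065)
E
```

```text
units [ 0.315 -0.41   2.885] rot [-0.011  0.002 -0.001] F [ 2.493 -0.383 -4.465] w 0.580356454731353 83.90053510665894 t 15.1167 q [ 0.961  0.02  -1.188  2.253  0.066  0.491  1.509]
units [-0.555 -0.387  4.945] rot [-0.011  0.002 -0.001] F [ 2.493 -0.383 -4.465] w 0.580356454731353 83.90053510665894 t 15.1167 q [ 0.961  0.02  -1.188  2.253  0.066  0.491  1.509]
units [-1.492 -0.388  4.736] rot [-0.011  0.002 -0.001] F [ 2.493 -0.383 -4.465] w 0.580356454731353 83.90053510665894 t 15.1167 q [ 0.961  0.02  -1.188  2.253  0.066  0.491  1.509]
```

>>> {"op": "send_rows", "data": {"targets": [{"xyz": [0.1,-0.2,1.2],"rot": [-0.01,0,0],"gripper": 0.45},{"xyz": [0.2,-0.4,2.5],"rot": [-0.01,0,0],"gripper": 0.45},{"xyz": [0,-0.4,3.7],"rot": [-0.01,0,0],"gripper": 0.45},{"xyz": [-0.33,-0.4,4.8],"rot": [-0.01,0,0],"gripper": 0.45},{"xyz": [-0.33,-0.4,4.8],"rot": [-0.01,0,0],"gripper": 0.45}]}}

```text
clock: 15.53
position: [0.4904, 0.0596, 0.1107]
tcp_rot: [3.134, 0.385, -2.934]
force: [0.9, -0.9, -2.2]
width: 0.576
grasp_force: 83.9
```

```bash
python3 - <<'E'
from go import *
seat(.045,.065);seat(.069,.065)
p=save("top","top5.png");s=save("side","side5.png")
a=p["color"][150:260,226:296,::-1];b=s["color"][165:270,180:310,::-1]
a=cv2.resize(a,None,fx=5,fy=5,interpolation=cv2.INTER_CUBIC);b=cv2.resize(b,None,fx=3.4,fy=3.4,interpolation=cv2.INTER_CUBIC)
c=np.zeros((560,800,3),np.uint8);c[:550,:350]=a;c[:b.shape[0],355:355+b.shape[1]]=b;cv2.imwrite("pics/v8.png",c)
E
```

```text
units [-0.304 -0.018  0.144] rot [ 0.004 -0.004 -0.008] F [ 0.927 -0.859 -2.198] w 0.5759023036873044 83.93564701080322 t 15.5333 q [ 0.367  0.315 -0.703  2.313  0.862  0.289  0.711]
units [-1.239 -0.009 -0.071] rot [ 0.004 -0.004 -0.008] F [ 0.927 -0.859 -2.198] w 0.5759023036873044 83.93564701080322 t 15.5333 q [ 0.367  0.315 -0.703  2.313  0.862  0.289  0.711]
```

View pics/v8.png

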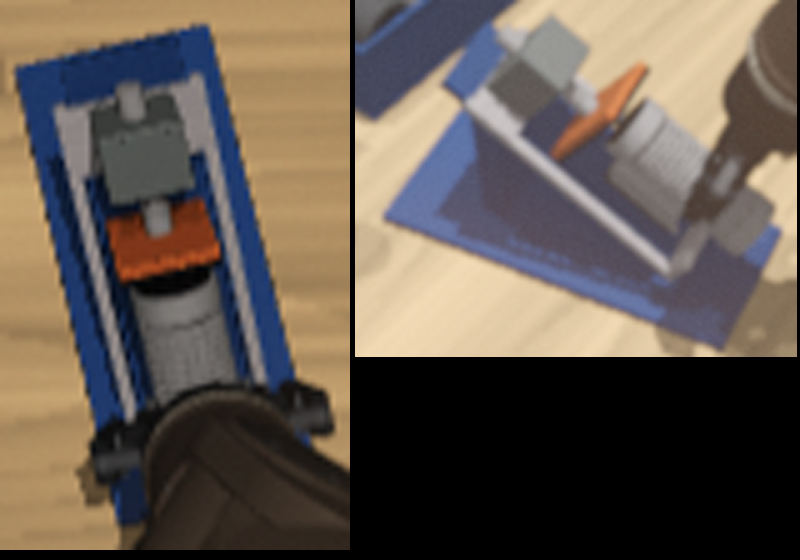

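The pipe is lined up with the pad. Its upper end is at crop (175,290) in the top view and the pad edge is at (170,275). I'll advance up the slope and feel for contact.

>>> {"op": "send_rows", "data": {"targets": [{"xyz": [-0.2,0,-0.045],"rot": [0,0,0],"gripper": 0.45},{"xyz": [-0.39,0,-0.09],"rot": [0,0,0],"gripper": 0.45},{"xyz": [-0.39,0,-0.09],"rot": [0,0,0],"gripper": 0.45}]}}

```text
clock: 15.88
position: [0.4988, 0.0619, 0.1187]
tcp_rot: [3.133, 0.387, -2.934]
force: [0.2, 0.8, -3.0]
width: 0.577
grasp_force: 84.4
```

>>> {"op": "send_rows", "data": {"targets": [{"xyz": [-0.12,0,-0.03],"rot": [0,0,0],"gripper": 0.45},{"xyz": [-0.12,0,-0.03],"rot": [0,0,0],"gripper": 0.45}]}}

```text
clock: 16.05
position: [0.4997, 0.0614, 0.1189]
tcp_rot: [3.133, 0.385, -2.935]
force: [-4.8, 0.9, -4.3]
width: 0.576
grasp_force: 84.6
```

>>> {"op": "send_rows", "data": {"targets": [{"xyz": [-0.12,0,-0.03],"rot": [0,0,0],"gripper": 0.45},{"xyz": [-0.12,0,-0.03],"rot": [0,0,0],"gripper": 0.45}]}}

```text
clock: 16.22
position: [0.5015, 0.0618, 0.12]
tcp_rot: [3.133, 0.383, -2.934]
force: [-5.4, -0.1, -4.1]
width: 0.574
grasp_force: 84.8
```

```bash
cat >> go.py <<'E'
def rep():
    o=monitor.observe();b=R.from_euler("ZY",[q[2],-a]);F=b.inv().apply(o["force"])
    d=b.inv().apply(o["position"]-np.array([q[0],q[1],q[3]]))+[.017,0,.0074]
    print("pipe bed mm",d*1e3,"Fbed",F,"w",o["width"],"rot",o["tcp_rot"],"t",o["clock"],"q",o["qpos"])
E
python3 -c "
from go import *
rep()"
```

```text
pipe bed mm [53.022  0.219 71.252] Fbed [-6.692  1.076 -0.355] w 0.5743539544410323 rot [ 3.133  0.383 -2.934] t 16.2167 q [ 0.409  0.324 -0.753  2.274  0.802  0.331  0.777]
```

>>> {"op": "send_rows", "data": {"targets": [{"xyz": [-0.18,0,-0.04],"rot": [0,0,0],"gripper": 0.45},{"xyz": [-0.36,0,-0.08],"rot": [0,0,0],"gripper": 0.45},{"xyz": [-0.54,0,-0.12],"rot": [0,0,0],"gripper": 0.45},{"xyz": [-0.54,0,-0.12],"rot": [0,0,0],"gripper": 0.45}]}}

```text
clock: 16.55
position: [0.5113, 0.0639, 0.1269]
tcp_rot: [3.133, 0.38, -2.934]
force: [-11.7, 0.1, -4.3]
width: 0.578
grasp_force: 84.9
```

```bash
python3 -c "
from go import *
rep();seat(.067,.071);seat(.067,.041);seat(.067,.037)"
```

```text
pipe bed mm [65.157  0.146 71.184] Fbed [-11.838   2.645   3.014] w 0.5780481105395888 rot [ 3.133  0.38  -2.934] t 16.55 q [ 0.43   0.332 -0.783  2.242  0.767  0.365  0.817]
units [-0.073 -0.005 -0.01 ] rot [ 0.005 -0.01  -0.009] F [-11.727   0.125  -4.321] w 0.5780481105395888 84.90537643432617 t 16.55 q [ 0.43   0.332 -0.783  2.242  0.767  0.365  0.817]
units [-0.348 -0.009  1.158] rot [ 0.005 -0.01  -0.009] F [-11.727   0.125  -4.321] w 0.5780481105395888 84.90537643432617 t 16.55 q [ 0.43   0.332 -0.783  2.242  0.767  0.365  0.817]
units [-0.385 -0.009  1.314] rot [ 0.005 -0.01  -0.009] F [-11.727   0.125  -4.321] w 0.5780481105395888 84.90537643432617 t 16.55 q [ 0.43   0.332 -0.783  2.242  0.767  0.365  0.817]
```

>>> {"op": "send_rows", "data": {"targets": [{"xyz": [-0.09,0,-0.02],"rot": [0,-0.01,-0.01],"gripper": 0.45},{"xyz": [-0.15,0,0.2],"rot": [0,-0.01,-0.01],"gripper": 0.45},{"xyz": [-0.19,0,0.4],"rot": [0,-0.01,-0.01],"gripper": 0.45},{"xyz": [-0.23,0,0.57],"rot": [0,-0.01,-0.01],"gripper": 0.45},{"xyz": [-0.23,0,0.57],"rot": [0,-0.01,-0.01],"gripper": 0.45}]}}

```text
clock: 16.97
position: [0.5206, 0.0651, 0.1144]
tcp_rot: [3.138, 0.388, -2.925]
force: [-11.4, -2.6, -4.6]
width: 0.573
grasp_force: 84.8
```

```bash
python3 -c "
from go import *
rep();seat(.067,.042)"
```

```text
pipe bed mm [65.671 -0.669 55.652] Fbed [-12.179  -0.109   2.944] w 0.5726177141061056 rot [ 3.138  0.388 -2.925] t 16.9667 q [ 0.367  0.355 -0.716  2.245  0.846  0.332  0.749]
units [-0.173  0.025  0.521] rot [ 0.004 -0.002  0.   ] F [-11.368  -2.615  -4.574] w 0.5726177141061056 84.80917453765869 t 16.9667 q [ 0.367  0.355 -0.716  2.245  0.846  0.332  0.749]
```

>>> {"op": "send_rows", "data": {"targets": [{"xyz": [-0.08,0,-0.02],"rot": [0,0,0],"gripper": 0.45},{"xyz": [-0.12,0,0.12],"rot": [0,0,0],"gripper": 0.45},{"xyz": [-0.16,0.02,0.28],"rot": [0,0,0],"gripper": 0.45},{"xyz": [-0.19,0.02,0.44],"rot": [0,0,0],"gripper": 0.45},{"xyz": [-0.19,0.02,0.44],"rot": [0,0,0],"gripper": 0.45}]}}

```text
clock: 17.38
position: [0.5286, 0.0674, 0.106]
tcp_rot: [3.138, 0.387, -2.925]
force: [-12.3, -2.5, -4.7]
width: 0.576
grasp_force: 84.8
```

```bash
python3 -c "
from go import *
rep();seat(.067,.037)"
```

```text
pipe bed mm [67.681 -0.137 43.987] Fbed [-13.036   0.184   3.335] w 0.5763636635649272 rot [ 3.138  0.387 -2.925] t 17.3833 q [ 0.327  0.376 -0.677  2.237  0.888  0.321  0.708]
units [-0.035  0.004  0.279] rot [ 0.004 -0.003  0.   ] F [-12.336  -2.528  -4.745] w 0.5763636635649272 84.84479069709778 t 17.3833 q [ 0.327  0.376 -0.677  2.237  0.888  0.321  0.708]
```

>>> {"op": "send_rows", "data": {"targets": [{"xyz": [-0.03,0,0.12],"rot": [0,0,0],"gripper": 0.45},{"xyz": [-0.05,0,0.2],"rot": [0,0,0],"gripper": 0.45},{"xyz": [-0.05,0,0.2],"rot": [0,0,0],"gripper": 0.45}]}}

```text
clock: 17.63
position: [0.5301, 0.0683, 0.1039]
tcp_rot: [3.141, 0.388, -2.924]
force: [-43.7, -7.9, 45.4]
width: 0.579
grasp_force: 91.5
```

```bash
python3 -c "
from go import *
rep()"
```

```text
pipe bed mm [67.864  0.398 41.32 ] Fbed [-10.284   1.666  62.681] w 0.5788146744978656 rot [ 3.141  0.388 -2.924] t 17.6333 q [ 0.31   0.379 -0.662  2.238  0.906  0.317  0.687]
```

>>> {"op": "send_rows", "data": {"targets": [{"xyz": [-0.02,0,0.1],"rot": [0,0,0],"gripper": 0.45},{"xyz": [-0.02,0,0.1],"rot": [0,0,0],"gripper": 0.45}]}}

```text
clock: 17.8
position: [0.532, 0.0686, 0.1023]
tcp_rot: [-3.14, 0.39, -2.918]
force: [-42.3, -9.8, 46.9]
width: 0.577
grasp_force: 98.7
```

```bash
python3 -c "
from go import *
rep()"
```

```text
pipe bed mm [68.424  0.327 38.893] Fbed [-8.683 -0.433 63.278] w 0.5769693106328615 rot [-3.14   0.39  -2.918] t 17.8 q [ 0.302  0.383 -0.652  2.237  0.92   0.313  0.679]
```

>>> {"op": "send_rows", "data": {"targets": [{"xyz": [0.02,0,-0.12],"rot": [0,0,0],"gripper": 0.45},{"xyz": [0.02,0,-0.12],"rot": [0,0,0],"gripper": 0.45}]}}

```text
clock: 17.97
position: [0.5312, 0.0689, 0.1034]
tcp_rot: [3.138, 0.389, -2.922]
force: [-7.9, 1.0, -12.2]
width: 0.579
grasp_force: 91.2
```

```bash
python3 -c "
from go import *
rep()"
```

```text
pipe bed mm [68.525  0.783 40.201] Fbed [-13.079   2.706  -5.69 ] w 0.5792357605683685 rot [ 3.138  0.389 -2.922] t 17.9667 q [ 0.313  0.382 -0.663  2.236  0.905  0.315  0.692]
```

>>> {"op": "send_rows", "data": {"targets": [{"xyz": [0.08,0,0.02],"rot": [0,0,0],"gripper": 0.45},{"xyz": [0.14,0,0.03],"rot": [0,0,0],"gripper": 0.45},{"xyz": [0.14,0,0.03],"rot": [0,0,0],"gripper": 0.45}]}}

```text
clock: 18.22
position: [0.5297, 0.0684, 0.1017]
tcp_rot: [3.138, 0.391, -2.922]
force: [-9.8, -1.6, -2.5]
width: 0.578
grasp_force: 92.3
```

```bash
python3 -c "
from go import *
rep()"
```

```text
pipe bed mm [66.201  0.579 39.744] Fbed [-9.582  0.522  3.674] w 0.578014363255042 rot [ 3.138  0.391 -2.922] t 18.2167 q [ 0.304  0.381 -0.652  2.243  0.919  0.305  0.678]
```

Nearly at the lip, so I'll go on down the slope in small steps until it carries the spring load.

>>> {"op": "send_rows", "data": {"targets": [{"xyz": [0.06,0,0.02],"rot": [0,0,0],"gripper": 0.45},{"xyz": [0.06,0,0.02],"rot": [0,0,0],"gripper": 0.45}]}}

```text
clock: 18.38
position: [0.5292, 0.0681, 0.1012]
tcp_rot: [3.139, 0.392, -2.921]
force: [-9.0, -2.8, -1.1]
width: 0.576
grasp_force: 92.8
```

```bash
python3 -c "
from go import *
rep()"
```

```text
pipe bed mm [65.503  0.458 39.579] Fbed [-8.358 -0.772  4.492] w 0.5760116842571559 rot [ 3.139  0.392 -2.921] t 18.3833 q [ 0.3    0.38  -0.646  2.246  0.926  0.301  0.671]
```

>>> {"op": "send_rows", "data": {"targets": [{"xyz": [0.06,0,0.02],"rot": [0,0,0],"gripper": 0.45},{"xyz": [0.06,0,0.02],"rot": [0,0,0],"gripper": 0.45}]}}

```text
clock: 18.55
position: [0.5291, 0.0681, 0.101]
tcp_rot: [3.139, 0.394, -2.921]
force: [-8.8, -2.6, 5.3]
width: 0.578
grasp_force: 93.4
```

```bash
python3 -c "
from go import *
rep()"
```

```text
pipe bed mm [65.322  0.433 39.501] Fbed [-4.463 -0.614  9.558] w 0.5777282977512513 rot [ 3.139  0.394 -2.921] t 18.55 q [ 0.296  0.378 -0.641  2.249  0.933  0.296  0.664]
```

>>> {"op": "send_rows", "data": {"targets": [{"xyz": [0,0,-0.02],"rot": [0,0,0],"gripper": 0.65},{"xyz": [0,0,-0.05],"rot": [0,0,0],"gripper": 0.75},{"xyz": [0,0,-0.05],"rot": [0,0,0],"gripper": 0.9},{"xyz": [0,0,-0.05],"rot": [0,0,0],"gripper": 1},{"xyz": [0,0,-0.05],"rot": [0,0,0],"gripper": 1}]}}

```text
clock: 18.97
position: [0.5303, 0.0694, 0.1024]
tcp_rot: [3.136, 0.396, -2.923]
force: [-0.5, 0.6, -0.0]
width: 1.0
grasp_force: 0.0
```

>>> {"op": "send_rows", "data": {"targets": [{"xyz": [0.2,0,-0.8],"rot": [0,0,0],"gripper": 1},{"xyz": [0.4,0,-1.8],"rot": [0,0,0],"gripper": 1},{"xyz": [0.7,0,-3.0],"rot": [0,0,0],"gripper": 1},{"xyz": [1.2,0,-4.4],"rot": [0,0,0],"gripper": 1},{"xyz": [2.5,0,-5.6],"rot": [0,0,0],"gripper": 1}]}}

```text
clock: 19.38
position: [0.4555, 0.0505, 0.193]
tcp_rot: [3.134, 0.398, -2.924]
force: [-0.2, -0.5, 1.5]
width: 0.999
grasp_force: 0.0
```

```bash
python3 - <<'E'
from go import *
rep()
p=save("top","top6.png");s=save("side","side6.png")
a=p["color"][150:260,226:296,::-1];b=s["color"][165:270,180:310,::-1]
a=cv2.resize(a,None,fx=5,fy=5,interpolation=cv2.INTER_CUBIC);b=cv2.resize(b,None,fx=3.4,fy=3.4,interpolation=cv2.INTER_CUBIC)
c=np.zeros((560,800,3),np.uint8);c[:550,:350]=a;c[:b.shape[0],355:355+b.shape[1]]=b;cv2.imwrite("pics/v9.png",c)
E
```

```text
pipe bed mm [ 56.061  -0.88  158.291] Fbed [ 0.594 -0.395  1.382] w 0.9990165244784951 rot [ 3.134  0.398 -2.924] t 19.3833 q [ 0.873  0.143 -1.14   2.269  0.317  0.429  1.289]
```

View pics/v9.png

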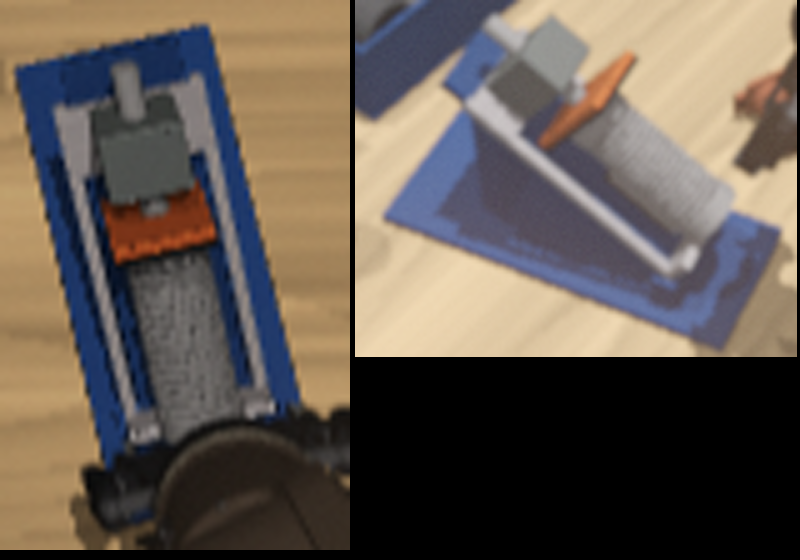

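```bash
python3 - <<'E'
from go import *
ld=lambda f:dict(np.load(f"pics/{f}.png.npz",allow_pickle=True))
D={k:ld(k) for k in ("top0","side0","top6","side6")}
# pad travel: orange mask centroids; predicted px per mm up-slope
for c,(u0,u1,v0,v1) in (("top",(240,280,175,215)),("side",(215,275,170,220))):
    cen=[]
    for k in "06":
        im=D[c+k]["color"][v0:v1,u0:u1].astype(float);m=(im[...,0]>1.9*im[...,1])&(im[...,1]>1.3*im[...,2])&(im[...,0]>110)
        h=cv2.cvtColor(D[c+k]["color"][v0:v1,u0:u1],cv2.COLOR_RGB2HSV)
        m=(h[...,0]>=7)&(h[...,0]<16)&(h[...,1]>190);y,x=np.nonzero(m);cen.append((x.mean(),y.mean(),len(x)))
    d=np.subtract(cen[1],cen[0]);P=[proj(D[c+"0"],bed(q,(.125+t,0,.08)))[0] for t in (0,.012)]
    print(c,cen,"shift",d[:2],"pred12",P[1]-P[0])
# side silhouette: predicted outline (convex hull) for z,x hypotheses vs grabcut-free: print hull extreme points
s=D["side6"];
def hull(cam,xe,z,tilt=0):
    an=np.linspace(0,2*np.pi,60);pts=[bed(q,(xe+u*.13,.026*np.cos(t),z+.026*np.sin(t)+tilt*(u-.5))) for u in (0,1) for t in an]
    return cv2.convexHull(np.float32(proj(cam,pts)))[:,0]
img=s["color"][...,::-1].copy();imgs=[]
for xe,z,col in ((0,.037,(0,255,0)),(0,.042,(255,255,0)),(0,.052,(0,0,255))):
    H=hull(s,xe,z);i=cv2.resize(img[165:270,205:305],None,fx=4,fy=4,interpolation=cv2.INTER_CUBIC)
    cv2.polylines(i,[np.int32((H+.5-[205,165])*4)],True,col,1);imgs.append(i)
i=cv2.resize(img[165:270,205:305],None,fx=4,fy=4,interpolation=cv2.INTER_CUBIC)
for (xe,z,col) in ((-.0024,.037,(0,255,0)),(-.0024,.051,(0,0,255))):
    cv2.polylines(i,[np.int32((hull(s,xe,z)+.5-[205,165])*4)],True,col,1)
t=D["top6"];j=cv2.resize(t["color"][165:250,230:290,::-1],None,fx=5,fy=5,interpolation=cv2.INTER_CUBIC)
for (xe,z,col) in ((-.0024,.037,(0,255,0)),(-.0024,.051,(0,0,255))):
    cv2.polylines(j,[np.int32((hull(t,xe,z)+.5-[230,165])*5)],True,col,1)
c=np.zeros((430,710,3),np.uint8);c[:420,:400]=i;c[:425,405:705]=j;cv2.imwrite("pics/v10.png",c)
E
```

```text
top [(np.float64(18.036866359447004), np.float64(23.557603686635943), 217), (np.float64(17.424870466321245), np.float64(20.088082901554404), 193)] shift [-0.612 -3.47 ] pred12 [-0.852 -3.857]
side [(np.float64(nan), np.float64(nan), 0), (np.float64(nan), np.float64(nan), 0)] shift [nan nan] pred12 [-3.558 -3.07 ]<stdin>:10: RuntimeWarning: Mean of empty slice.
  ret = ret.dtype.type(ret / rcount)
```

View pics/v10.png

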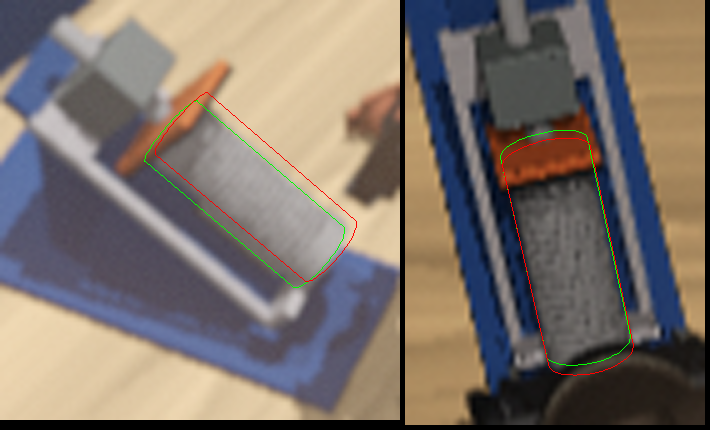

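The view shows the seated outline (green) matching the pipe, from side crop (150,160) to (345,230). The pad has moved about 11–12 mm. As a last check I'll press gently from above with the fingers shut.

```bash
python3 - <<'E'
from go import *
for z in (.085,.07,.064): to(bed(q,(.048,0,z)),Rt(q[2]+np.pi,-.39))
E
```

```text
units [-1.018  0.174  2.509] rot [ 0.003  0.006 -0.005] F [-0.978 -0.91  -1.039] w 1.0005913258371912 0.0 t 19.4833 q [ 0.88   0.14  -1.14   2.273  0.316  0.429  1.29 ]
units [-1.146  0.173  3.095] rot [ 0.003  0.006 -0.005] F [-0.978 -0.91  -1.039] w 1.0005913258371912 0.0 t 19.4833 q [ 0.88   0.14  -1.14   2.273  0.316  0.429  1.29 ]
units [-1.197  0.173  3.33 ] rot [ 0.003  0.006 -0.005] F [-0.978 -0.91  -1.039] w 1.0005913258371912 0.0 t 19.4833 q [ 0.88   0.14  -1.14   2.273  0.316  0.429  1.29 ]
```

>>> {"op": "send_rows", "data": {"targets": [{"xyz": [0,0.1,0],"rot": [0,0,0],"gripper": 0},{"xyz": [-0.1,0.17,0],"rot": [0,0,0],"gripper": 0},{"xyz": [-0.4,0.17,0.4],"rot": [0,0,0],"gripper": 0},{"xyz": [-0.7,0.17,1.2],"rot": [0,0,0],"gripper": 0},{"xyz": [-1.0,0.17,1.9],"rot": [0,0,0],"gripper": 0}]}}

```text
clock: 19.9
position: [0.4957, 0.0648, 0.1562]
tcp_rot: [3.134, 0.397, -2.923]
force: [-0.1, 0.3, 0.7]
width: 0.302
grasp_force: 0.0
```

>>> {"op": "send_rows", "data": {"targets": [{"xyz": [0,0,0.3],"rot": [0,0,0],"gripper": 0},{"xyz": [0,0,0.6],"rot": [0,0,0],"gripper": 0},{"xyz": [0,0,0.6],"rot": [0,0,0],"gripper": 0}]}}

```text
clock: 20.15
position: [0.5, 0.0671, 0.1415]
tcp_rot: [3.133, 0.394, -2.921]
force: [-0.2, -0.0, -0.4]
width: -0.0
grasp_force: 0.0
```

>>> {"op": "send_rows", "data": {"targets": [{"xyz": [-0.03,0,0.16],"rot": [0,0,0],"gripper": 0},{"xyz": [-0.07,0,0.32],"rot": [0,0,0],"gripper": 0},{"xyz": [-0.07,0,0.32],"rot": [0,0,0],"gripper": 0}]}}

```text
clock: 20.4
position: [0.5048, 0.0661, 0.1364]
tcp_rot: [3.134, 0.396, -2.924]
force: [0.5, 0.5, -0.3]
width: 0.005
grasp_force: 0.0
```

```bash
python3 - <<'E'
from go import *
rep();to(bed(q,(.048,0,.068)),Rt(q[2]+np.pi,-.39))
E
```

```text
pipe bed mm [65.843  3.726 82.354] Fbed [ 0.262  0.348 -0.573] w 0.004700462283654369 rot [ 3.134  0.396 -2.924] t 20.4 q [ 0.449  0.301 -0.8    2.257  0.736  0.351  0.848]
units [-0.026 -0.151  0.278] rot [0.008 0.006 0.001] F [ 0.456  0.457 -0.319] w 0.004700462283654369 0.0 t 20.4 q [ 0.449  0.301 -0.8    2.257  0.736  0.351  0.848]
```

>>> {"op": "send_rows", "data": {"targets": [{"xyz": [0,-0.15,0.1],"rot": [0,0,0],"gripper": 0},{"xyz": [-0.02,-0.15,0.24],"rot": [0,0,0],"gripper": 0},{"xyz": [-0.02,-0.15,0.24],"rot": [0,0,0],"gripper": 0}]}}

```text
clock: 20.65
position: [0.5082, 0.0618, 0.1311]
tcp_rot: [3.134, 0.396, -2.926]
force: [0.0, -1.0, 1.6]
width: -0.001
grasp_force: 0.5
```

>>> {"op": "send_rows", "data": {"targets": [{"xyz": [-0.01,0,0.04],"rot": [0,0,0],"gripper": 0},{"xyz": [-0.01,0,0.04],"rot": [0,0,0],"gripper": 0}]}}

```text
clock: 20.82
position: [0.5084, 0.0622, 0.1306]
tcp_rot: [3.135, 0.396, -2.925]
force: [-4.5, -1.6, 6.5]
width: -0.001
grasp_force: 3.5
```

```bash
python3 - <<'E'
from go import *
rep()
E
```

```text
pipe bed mm [64.646 -0.82  76.08 ] Fbed [-0.182 -0.628  8.031] w -0.0014448556267676153 rot [ 3.135  0.396 -2.925] t 20.8167 q [ 0.435  0.313 -0.775  2.259  0.763  0.339  0.83 ]
```

>>> {"op": "send_rows", "data": {"targets": [{"xyz": [-0.01,0,0.05],"rot": [0,0,0],"gripper": 0},{"xyz": [-0.01,0,0.05],"rot": [0,0,0],"gripper": 0},{"xyz": [-0.01,0,0.05],"rot": [0,0,0],"gripper": 0}]}}

```text
clock: 21.07
position: [0.5087, 0.0625, 0.1301]
tcp_rot: [3.136, 0.397, -2.924]
force: [-14.0, -3.7, 20.5]
width: 0.002
grasp_force: 12.4
```

```bash
python3 - <<'E'
from go import *
rep()
E
```

```text
pipe bed mm [64.706 -0.685 75.433] Fbed [-0.065 -0.594 25.116] w 0.0017022061004074158 rot [ 3.136  0.397 -2.924] t 21.0667 q [ 0.429  0.314 -0.771  2.259  0.769  0.338  0.825]
```

It feels stiff, so the pipe is seated. I'll retract and do a last check.

>>> {"op": "send_rows", "data": {"targets": [{"xyz": [0.1,0,-0.5],"rot": [0,0,0],"gripper": 0},{"xyz": [0.4,0,-1.6],"rot": [0,0,0],"gripper": 0},{"xyz": [0.7,0,-3.0],"rot": [0,0,0],"gripper": 0},{"xyz": [1.5,0,-4.2],"rot": [0,0,0],"gripper": 0},{"xyz": [2.5,0,-5.2],"rot": [0,0,0],"gripper": 0}]}}

```text
clock: 21.48
position: [0.4429, 0.0426, 0.2046]
tcp_rot: [3.135, 0.393, -2.928]
force: [-1.1, -0.3, 1.4]
width: -0.0
grasp_force: 0.0
```

>>> {"op": "send_rows", "data": {"targets": [{"xyz": [0,0,0],"rot": [0,0,0],"gripper": 0},{"xyz": [0,0,0],"rot": [0,0,0],"gripper": 0},{"xyz": [0,0,0],"rot": [0,0,0],"gripper": 0}]}}

```text
clock: 21.73
position: [0.4436, 0.0414, 0.2038]
tcp_rot: [3.137, 0.393, -2.931]
force: [-0.3, -0.1, 0.2]
width: -0.0
grasp_force: 0.0
```

```bash
python3 - <<'E'
from go import *
rep()
T=vision.capture("top");S=vision.capture("side")
for l in ("stub","pipe","spare","spray","clamp","gaskets","pad"):
  for p in (T,S): print(l,[(np.round(b["extent"]).astype(int).tolist(),round(b["conf"],2)) for b in vision.boxes_of(p,l)])
h=cv2.cvtColor(T["color"][175:215,240:280],cv2.COLOR_RGB2HSV);m=(h[...,0]>=7)&(h[...,0]<16)&(h[...,1]>190);y,x=np.nonzero(m);print(x.mean(),y.mean(),len(x))
E
```

```text
pipe bed mm [ 51.205  -7.28  174.893] Fbed [-0.17   0.002  0.349] w -7.742339562978372e-06 rot [ 3.137  0.393 -2.931] t 21.7333 q [ 0.967  0.083 -1.171  2.27   0.145  0.45   1.477]
stub [([314, 212, 334, 235], 0.7), ([381, 214, 407, 240], 0.65), ([354, 284, 400, 322], 0.58)]
stub [([387, 175, 436, 218], 0.56), ([292, 188, 316, 211], 0.55), ([361, 156, 372, 170], 0.44)]
pipe [([253, 201, 276, 236], 0.62)]
pipe [([243, 193, 294, 240], 0.76), ([196, 302, 257, 366], 0.74)]
spare [([336, 128, 358, 159], 0.8)]
spare [([255, 114, 270, 157], 0.84)]
spray [([198, 131, 223, 164], 0.71)]
spray [([146, 188, 182, 248], 0.89)]
clamp [([146, 163, 170, 188], 0.64)]
clamp [([124, 276, 153, 307], 0.66)]
gaskets [([388, 157, 412, 183], 0.9), ([252, 199, 277, 240], 0.4)]
gaskets [([294, 121, 322, 140], 0.65)]
pad [([366, 195, 427, 258], 0.63), ([248, 163, 267, 202], 0.57)]
pad [([219, 169, 265, 212], 0.86)]
17.40414507772021 20.093264248704664 193
```

All steady, bystanders in place.

```bash
python3 -c "
from bench import hand_in
print(hand_in())"
```

```text
the job is handed in; nothing more can be done
None
```

The stub is in the yellow tray, and the flex pipe is down in the trough between the lip and the pad, with the pad pushed about 11–12 mm by camera; the bystanders were undisturbed, and I handed the job in at about 22 s (no verdict was returned).

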